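# Clamp a glass blank in the lap jig

### The job

Pull the jig's push-pull knob out until it clicks open, lay the rectangular glass blank flat and gently in the jig's nest with its long side along the bolt, and then push the knob fully home so that the bolt's pad holds the blank up against the end fence. The jig only stands on the bench, already lined up: do not shove it along, and leave the other things where they are.

Things in the scene. Friction and masses are not known exactly. Their poses are not given: they have to be found in the camera images.
- jig: Clamping jig, about 5 kg, loose on the bench, held by friction only (slides at roughly 25 to 30 N). Origin on its underside at bench level; x runs along the bolt from the knob to the end fence, z up. In jig mm: steel base plate x -55 to 120, y -80 to 80, 12 thick; side rails x 38 to 100, inner faces at y -29 and 29, tops at z 18; end fence with its face at x 100, 100 wide, top at z 45.
- hoop (a point): Middle of the crossbar of the guard hoop (8 mm round bar), at jig x -79, y 0, z 97: right above the knob when it is home, so the knob cannot be gripped from straight above. Posts at x -35, y -70 and 70. Come in tilted about 35 degrees, in front of the bar: hand leaning out to the jig's -x, fingers pointing down and to +x, closing along the jig's y.
- guide (a point): Centre of the top of the grey guide block through which the bolt slides: jig x -50 to -20, y -25 to 25, top at z 75. On it a small steel detent pin, domed top at z 86, that rises 2.5 mm as it rides over each ridge.
- knob (a point): Centre of the black knob, a cylinder 30 mm across and 18 mm long, its axis that of the bolt (the jig's x), 45 mm above the bench; 16 mm of steel stem, 10 mm thick, shows between it and the guide block when home. At jig x -75 when home, -110 when out. Axes as the jig's.
- bolt (a joint): Travel of knob and bolt, m: 0 fully home, 0.035 fully out (to the jig's -x), hard stops at both. A sprung detent grips it at each end: about 9 to 12 N is needed to leave an end, and again, 14 mm before the other end, to climb the last ridge, past whose top (7 mm before the end) it clicks in by itself. Between the two it slides freely.
- pad (a point): Centre of the face of the rubber pad on the bolt's inner end, 42 mm wide, from 15 to 51 mm above the bench. At jig x 39 when home (nest 61 mm long between pad and fence), at x 4 when out (96 mm). Axes as the jig's.
- nest (a point): Point on the nest's floor (top of the base plate, 12 mm above the bench) where the centre of the blank's underside lies when clamped: jig x 70, y 0. Axes as the jig's. The fence is 30 mm from it to +x; the side rails, 6 mm high above this floor, 29 mm to either side.
- blank: The only rectangular glass block: greenish glass, 60 mm (x) by 50 mm (y) by 40 mm (z), about 0.3 kg. Origin at the centre of its underside, on the bench at the start. Either end may go to the fence.
- disc: Bystander: round greenish glass disc, 68 mm across, 30 high; origin at the centre of its underside.
- cone: Bystander: greenish glass cone, 60 mm across, 62 high; origin at the centre of its underside.
- jar: Bystander: white jar, 64 mm across, 85 high; origin at the centre of its underside.
- felt: Bystander: cork polishing block 90 x 50 x 28 mm; origin at the centre of its underside.
- brush: Bystander: brush lying on the bench.
- mug: Bystander: white mug, 76 mm across, 90 high; origin at the centre of its underside.
- wrench: Bystander: wrench lying on the bench.

How it is judged (in metres and radians):
On the way, in this order (a step that is already met when the one before it is completed fails the run):
1. the knob is pulled fully out (within 3 mm) while the blank is still outside the jig (value of joint bolt above 0.032 m and horizontal distance between blank and nest above 0.08 m), for 0.2 s.
2. with the knob still out, the blank lies flat in the nest between the rails, let go (value of joint bolt above 0.032 m and contact force between the fingers and blank below 0.1 N and y of blank in the frame of nest between -0.007 and 0.007 m and z of blank in the frame of nest between -0.003 and 0.003 m and angle between blank's own z axis and vertical below 0.06 rad and angle between the x axis of blank and the x axis of nest, either way round below 0.17 rad and x of blank in the frame of nest between -0.037 and 0.005 m), for 0.2 s.
At the end, for the whole second after the job is handed in: The knob is fully home (within 2.5 mm) and the blank lies flat on the nest's floor between the rails, long side along the bolt, within 5 mm of its clamped place against the fence, let go and at rest (value of joint bolt below 0.0025 m and contact force between the fingers and blank below 0.1 N and y of blank in the frame of nest between -0.007 and 0.007 m and z of blank in the frame of nest between -0.003 and 0.003 m and angle between blank's own z axis and vertical below 0.06 rad and angle between the x axis of blank and the x axis of nest, either way round below 0.17 rad and x of blank in the frame of nest between -0.005 and 0.004 m and linear speed of each of blank, jig below 0.02 m/s); the robot touches nothing.
It fails at once if the jig is shoved more than 8 mm from where it stood (distance of jig from where it was at the start of the episode above 0.008 m).
It fails at once if the blank is dropped (faster than 0.45 m/s while out of the fingers, a fall of more than about 1 cm) (contact force between the fingers and blank below 0.1 N and linear speed of blank above 0.45 m/s).
It fails at once if any of the other loose things is moved more than 30 mm (distance of any of disc, cone, jar, felt, brush, mug, wrench from where it was at the start of the episode above 0.03 m).
It also fails if it takes over 72 s, if anything falls off the work surface, if the arm or the gripper's body presses on something with over 40 N, if the wrist force passes 120 N, or if a joint passes its speed limit or range.

### The arm

A 6-joint arm with a two-finger parallel gripper is mounted at the origin on the work surface. World frame = base frame: x ahead of the robot, y to its left, z up, the work surface at z = 0. Lengths are in mm, angles in rad, forces in N, time in s.
With the tool pointing down it reaches from about 325 to 900 mm from the base axis. Payload 6.1 kg.
Tool frame: the origin (TCP) lies midway between the tips of the shut fingers; the grasp point (between the pads) lies 19 mm behind it (manip.tcp_to_grasp is the distance from the TCP to the grasp point, in mm); z points along the fingers, y is the direction in which the jaws open and shut (so a half turn about z gives the same grasp; the last joint's range is limited). The gripper opens to 87 mm and grips with 3 to 60 N. Pads are 19 mm wide; open, the fingers measure 117 mm over their backs; the gripper's body (75 mm by 190 mm) begins 51 mm behind the grasp point.
Start: joints at [-1.333, 0.22, 1.526, -0, 1.395, -0.126], TCP at [222.385, -584.09, 222.538] pointing down, gripper open.
Joint ranges: [-2.98, 2.98], [-0.91, 2.08], [0.09, 2.57], [-1.24, 4.39], [0.2, 2.65], [-2.68, 2.68]. Speed limits (rad/s): [2.57, 2.57, 3.01, 3.14, 3.14, 3.14].

### API

Orientations are given as a 3x3 rotation matrix whose columns are the frame's x, y, z axes.
In Python, from plant import manip, grab_frame, calibration gives the robot as it stands. The module is installed in compiled form; this text tells all that it offers.
- The arm moves only by the tool arm_command, never from a script. Its argument "increments" is a list of rows, each a list of 2 entries, a list of its own where there are three numbers: the shift along the tool's x, y, z in mm, then the turn about the tool's z in degrees. In form: [[[x, y, z], spin], ...]. A call has exactly 8 rows; each row shifts and turns the commanded pose from where the row before left it, along the tool's axes as they then stand; what a row does not reach is not made up. A row lasts 1/10 s, in which the tool goes at most 50 mm and 8.59 degrees, less where a joint would pass 70% of its speed; a pose out of reach is approached as far as the arm can. A call is refused whole if a number of a shift passes 50 or a number of a turn 8.59, either way. A call with a gripper value outside its range is refused whole. "gripper" is the opening, from -1 (shut) to 1 (fully open), set as the call begins (left out, the last holds). The fingers move at their own pace and stop on an object; "force" is the grip in N (left out, the last holds). Time passes only in rows, so rows that do not move let the fingers close, or fill a call up. It gives the time, the measured TCP pose, the force and the opening at its end, in the units of the state.
- manip.get_state(): the state, without advancing time (a new reading comes with each control period).
- grab_frame(name): name is "side" or "top" or "wrist"; returns the picture (384x512x3 uint8, blue, green, red); there is no depth.
- calibration(name): a dict with "camera_matrix" (3x3 intrinsics, pixels), "world_from_camera" (4x4, takes a point from camera to world coordinates). Camera axes: x right, y down, z forward; pixel columns grow to the right and rows downward; lengths in mm; the calibration is good to about 2 mm. A picture is of the moment at which its call begins: read the wrist's pose just before it. calibration takes no time and is no camera call; for the wrist camera it gives the pose at the moment of the call.
- manip.hand_in(): hands the job in, once; it reports no verdict.
The state is a dict: "t": time; "joints": joint angles; "qd": joint speeds; "effort": joint torques, N m; "position": TCP position; "tcp_rot": TCP orientation; "force": force on the tool from outside, world axes, zero at the start; "moment": the same for the moment, N m; "gripper_width": opening from 0.0 (shut) to 1.0 (fully open).
Only numpy, scipy, OpenCV 4.12 (cv2) and the standard library are available. Lean on these libraries where they do the work, as an engineer would, in place of code of your own. Each camera call takes 0.05 s, during which the arm holds its last target.

## Working session

There is one attempt and no reset: what is moved stays moved. The work goes in short steps, Python scripts to look and compute and a tool call to move; the robot and the scene stay as the last step left them, time stands still between calls to the robot, and variables do not carry over. Pictures are saved under pics/ and viewed, and the job is handed in when it is done.

Besides the shell and the picture viewer there is one more tool, called after ">>>" in YAML: its name, and indented under it one key for each argument. arm_command: Moves the arm, as the interface text tells. Its arguments: {"type":"object","properties":{"increments":{"type":"array"},"gripper":{"type":"number"},"force":{"type":"number"}},"required":["increments"]}

```bash
mkdir -p pics; ls
python3 - <<'E'
from plant import manip, grab_frame, calibration
import cv2,numpy as np
np.set_printoptions(precision=3,suppress=True)
for n in("top","side","wrist"):
    c=calibration(n);print(n,c["camera_matrix"].tolist());print(c["world_from_camera"])
    cv2.imwrite(f"pics/{n}0.png",grab_frame(n))
s=manip.get_state()
for k in s: print(k,s[k])
E
```

```text
pics
top [[440.71790478382866, 0.0, 252.65408095075503], [0.0, 440.71790478382866, 181.27432843158365], [0.0, 0.0, 1.0]]
[[  -0.099   -0.974    0.203  200.131]
 [  -0.995    0.097   -0.019    2.398]
 [  -0.001   -0.204   -0.979 1593.537]
 [   0.       0.       0.       1.   ]]
side [[493.2477335769547, 0.0, 253.97474170813572], [0.0, 493.2477335769547, 198.07740428090577], [0.0, 0.0, 1.0]]
[[  -0.956   -0.13     0.262  161.86 ]
 [  -0.291    0.486   -0.824 1113.637]
 [  -0.021   -0.864   -0.503  773.314]
 [   0.       0.       0.       1.   ]]
wrist [[316.54521354836123, 0.0, 259.42743154090596], [0.0, 316.54521354836123, 189.52149846416], [0.0, 0.0, 1.0]]
[[   0.356   -0.899   -0.253  291.476]
 [  -0.934   -0.343   -0.096 -558.951]
 [  -0.       0.271   -0.963  384.545]
 [   0.       0.       0.       1.   ]]
t 0.15
joints [-1.333  0.221  1.527  0.     1.395 -0.126]
qd [ 0.001 -0.002 -0.003  0.     0.001 -0.   ]
effort [  0.001 -49.519 -38.788   0.07    0.053  -0.   ]
position [ 222.278 -583.65   221.696]
tcp_rot [[ 0.935  0.356 -0.   ]
 [ 0.356 -0.935  0.001]
 [ 0.    -0.001 -1.   ]]
force [-0.049 -0.189 -1.173]
moment [-0.007 -0.029  0.005]
gripper_width 0.999832295901207
```

View pics/top0.png

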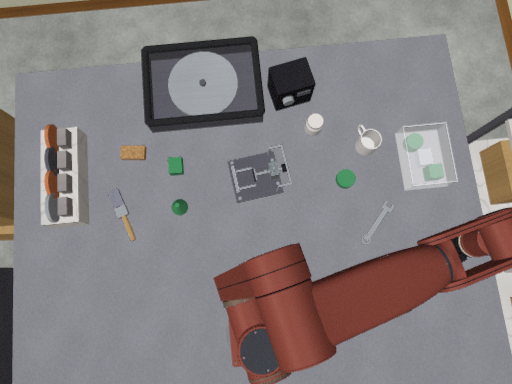

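View pics/side0.png

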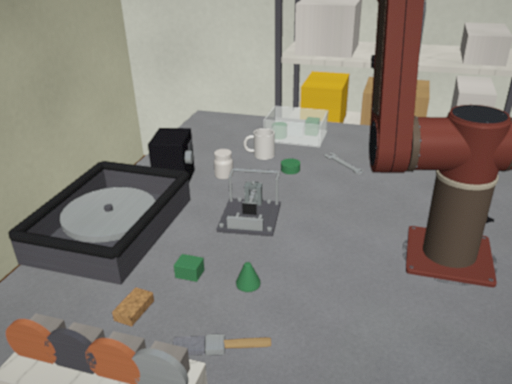

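View pics/wrist0.png

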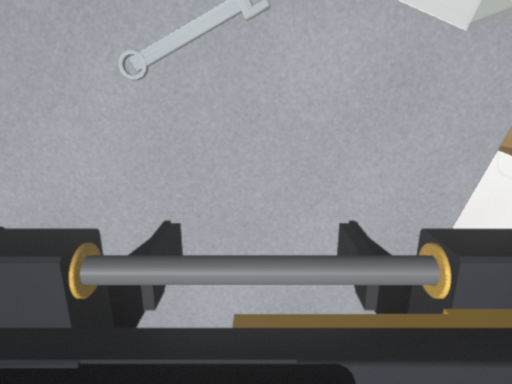

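```bash
cat > h.py <<'E'
from plant import manip, grab_frame, calibration
import cv2,numpy as np
np.set_printoptions(precision=3,suppress=True)
def ray(n,uv,c=None):
    c=c or calibration(n);K=c["camera_matrix"];T=np.array(c["world_from_camera"])
    d=T[:3,:3]@np.linalg.inv(K)@np.array([uv[0],uv[1],1.]);return T[:3,3],d
def onz(n,uv,z,c=None):
    o,d=ray(n,uv,c);return o+d*(z-o[2])/d[2]
def proj(n,P,c=None):
    c=c or calibration(n);T=np.linalg.inv(np.array(c["world_from_camera"]));p=T[:3,:3]@np.array(P,float)+T[:3,3]
    q=np.array(c["camera_matrix"])@p;return q[:2]/q[2]
E
python3 - <<'E'
from h import *
t=cv2.imread("pics/top0.png");s=cv2.imread("pics/side0.png")
a=cv2.resize(t[130:220,155:310],None,fx=5,fy=5,interpolation=cv2.INTER_CUBIC);cv2.imwrite("pics/topz.png",a)
b=cv2.resize(s[150:300,160:310],None,fx=4,fy=4,interpolation=cv2.INTER_CUBIC);cv2.imwrite("pics/sidez.png",b)
for n,im in(("top",t),("side",s)):
    h=cv2.cvtColor(im,cv2.COLOR_BGR2HSV);m=cv2.inRange(h,(50,120,30),(90,255,255))
    for c in cv2.findContours(m,0,2)[0]:
        if cv2.contourArea(c)>30: print(n,cv2.contourArea(c),cv2.minAreaRect(c),onz(n,cv2.minAreaRect(c)[0],40 if n=="top" else 20))
E
```

```text
top 143.0 ((179.5, 206.5), (13.0, 15.0), 90.0) [456.768 240.107  40.   ]
top 221.5 ((345.5, 178.0), (16.0, 17.0), 90.0) [ 501.164 -362.313   40.   ]
top 193.5 ((175.5, 165.5), (17.0, 13.0), 90.0) [608.137 244.79   40.   ]
```

View pics/topz.png

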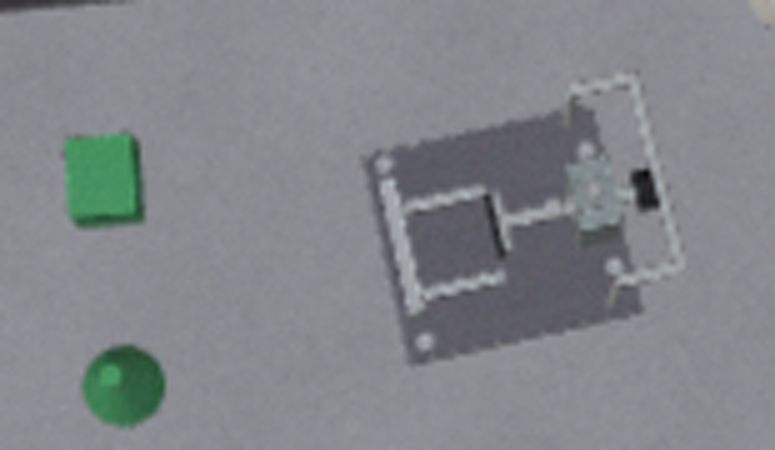

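View pics/sidez.png

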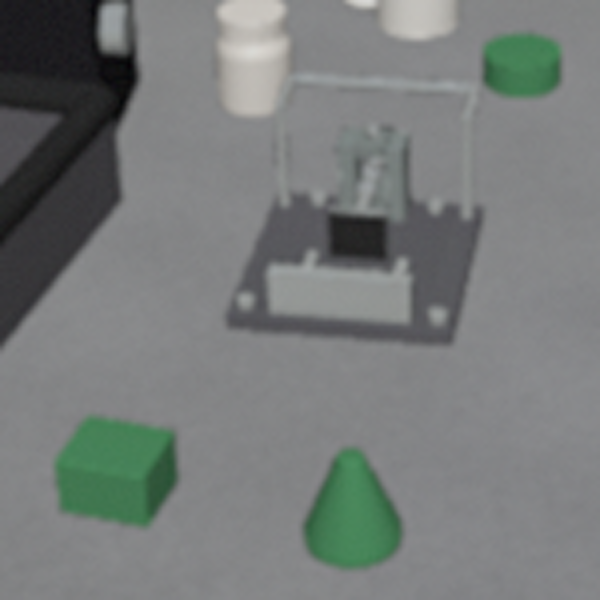

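Run:
```python
from h import *
Z=lambda p:(p[0]/5+155-.4,p[1]/5+130-.4)
W=lambda p,z:onz("top",Z(p),z)
C=[W(p,12) for p in((365,157),(410,364),(645,312),(596,108))]
print("corners",C,[np.linalg.norm(C[i]-C[(i+1)%4]) for i in range(4)])
c=np.mean(C,0);print(c)
# jig x : from corner 3->0 and 2->1 ; y axis: from ... z x x
x=(C[0]-C[3])+(C[1]-C[2]);x/=np.linalg.norm(x);print("x",x,np.degrees(np.arctan2(x[1],x[0])))
kn=W((645,190),52);print("knob",kn)
print("guide",W((597,190),75),"fence ends",W((388,182),45),W((416,310),45),"hoop bar ends",W((634,75),97),W((680,268),97))
B=[W(p,40) for p in((65,136),(132,134),(140,216),(72,224))];print("blank",B,np.mean(B,0),[np.linalg.norm(B[i]-B[(i+1)%4]) for i in range(4)])
S=lambda p:(p[0]/4+160-.4,p[1]/4+150-.4)
for n,p,z in(("bl",(92,418),40),("br",(176,432),40),("fr",(145,470),40),("fl",(60,463),40),("jfl",(228,325),12),("jfr",(452,342),12),("jbr",(484,208),12),("jbl",(278,195),12)):print(n,onz("side",S(p),z))
```

```text
corners [array([613.526,  56.153,  12.   ]), array([455.903,  37.154,  12.   ]), array([ 477.158, -136.916,   12.   ]), array([ 633.967, -118.072,   12.   ])] [np.float64(158.76333698298097), np.float64(175.36223295597168), np.float64(157.937530268636), np.float64(175.41967555294417)]
[545.138 -40.42   12.   ]
x [-0.119  0.993  0.   ] 96.82664935376195
knob [ 558.759 -143.463   52.   ]
guide [ 556.772 -107.45    75.   ] fence ends [584.681  40.106  45.   ] [488.994  28.601  45.   ] hoop bar ends [ 631.992 -140.905   97.   ] [ 490.666 -157.063   97.   ]
blank [array([643.563, 271.376,  40.   ]), array([640.235, 222.686,  40.   ]), array([578.469, 220.955,  40.   ]), array([577.412, 270.254,  40.   ])] [609.92  246.318  40.   ] [np.float64(48.804141922797406), np.float64(61.78959199153002), np.float64(49.310198203802145), np.float64(66.16046362617196)]
bl [634.528 223.08   40.   ]
br [578.594 222.538  40.   ]
fr [582.436 262.398  40.   ]
fl [634.607 269.813  40.   ]
jfl [605.607  65.42   12.   ]
jfr [451.083  44.754  12.   ]
jbr [ 474.155 -133.845   12.   ]
jbl [ 631.654 -112.055   12.   ]
```

>>> arm_command:
  increments:
    - [[-20, -47, 0], 0]
    - [[-20, -47, 0], 0]
    - [[-19, -47, 0], 0]
    - [[-19, -47, 0], 0]
    - [[-19, -47, 0], 0]
    - [[10, -40, 0], 0]
    - [[10, -40, 0], 0]
    - [[10, -40, 0], 0]

```text
t: 0.95
position: [36.2, -277.5, 222.0]
tcp_rot: [[0.935, 0.356, -0.0], [0.356, -0.935, 0.001], [0.0, -0.001, -1.0]]
force: [0.4, 0.9, 1.5]
gripper_width: 0.999
```

Run:
```python
from h import *
s=manip.get_state()
for k in("t","joints","position","tcp_rot","force"):print(k,s[k])
```

```text
t 0.95
joints [-1.726 -0.745  2.31  -0.     1.578 -0.518]
position [  36.157 -277.545  222.   ]
tcp_rot [[ 0.935  0.356 -0.   ]
 [ 0.356 -0.935  0.001]
 [ 0.    -0.001 -1.   ]]
force [0.439 0.852 1.483]
```

>>> arm_command:
  increments:
    - [[5, -20, 0], 0]
    - [[5, -20, 0], 0]
    - [[5, -20, 0], 0]
    - [[5, -20, 0], 0]
    - [[5, -20, 0], 0]
    - [[5, -20, 0], 0]
    - [[5, -20, 0], 0]
    - [[5, -20, 0], 0]

```text
t: 1.75
position: [29.4, -206.9, 227.7]
tcp_rot: [[0.935, 0.356, -0.012], [0.355, -0.931, 0.085], [0.019, -0.083, -0.996]]
force: [0.5, -0.7, 0.3]
gripper_width: 1.005
```

Run:
```python
from h import *
s=manip.get_state()
for k in("t","joints","position","tcp_rot","force"):print(k,s[k])
```

```text
t 1.75
joints [-1.766 -0.911  2.376 -0.028  1.758 -0.564]
position [  29.419 -206.888  227.74 ]
tcp_rot [[ 0.935  0.356 -0.012]
 [ 0.355 -0.931  0.085]
 [ 0.019 -0.083 -0.996]]
force [ 0.497 -0.689  0.295]
```

```bash
cat >> h.py <<'E'
def to(*wps,step=49):
    s=manip.get_state();p=np.array(s["position"]);R=np.array(s["tcp_rot"])
    for w in wps:
        d=R.T@(np.array(w,float)-p);n=int(np.ceil(np.abs(d).max()/step));print(w,"n",n,"row",np.round(d/n,1),"tot",d.round(1));p=np.array(w,float)
E
python3 -c "
from h import *
to((280,-240,300),(420,0,300),(280,330,300),(-50,500,300),(-100,840,300))"
```

```text
(280, -240, 300) n 5 row [ 44.8  22.8 -15.5] tot [223.8 113.9 -77.7]
(420, 0, 300) n 5 row [ 43.2 -34.7   3.7] tot [ 216.1 -173.6   18.6]
(280, 330, 300) n 8 row [ -1.7 -44.6   3.7] tot [ -13.6 -357.    29.5]
(-50, 500, 300) n 6 row [-41.3 -45.9   3. ] tot [-248.  -275.6   18.2]
(-100, 840, 300) n 7 row [ 10.6 -47.8   4.2] tot [  74.1 -334.3   29.3]
```

>>> arm_command:
  increments:
    - [[45, 23, -15], 0]
    - [[45, 23, -15], 0]
    - [[45, 23, -15], 0]
    - [[45, 23, -15], 0]
    - [[45, 23, -15], 0]
    - [[43, -35, 4], 0]
    - [[43, -35, 4], 0]
    - [[43, -35, 4], 0]

```text
t: 2.55
position: [335.7, -106.7, 290.3]
tcp_rot: [[0.935, 0.355, -0.013], [0.355, -0.931, 0.084], [0.018, -0.083, -0.996]]
force: [0.3, -0.3, 0.0]
gripper_width: 1.0
```

>>> arm_command:
  increments:
    - [[43, -35, 4], 0]
    - [[43, -35, 4], 0]
    - [[-2, -45, 4], 0]
    - [[-2, -45, 4], 0]
    - [[-2, -45, 4], 0]
    - [[-2, -45, 4], 0]
    - [[-2, -45, 4], 0]
    - [[-2, -45, 4], 0]

```text
t: 3.35
position: [276.2, 228.9, 288.3]
tcp_rot: [[0.935, 0.355, -0.011], [0.355, -0.931, 0.083], [0.02, -0.082, -0.996]]
force: [1.0, -0.1, 0.4]
gripper_width: 0.999
```

```bash
python3 -c "
from h import *
s=manip.get_state()
for k in('t','joints','position','tcp_rot','force'):print(k,s[k])
to((-50,500,300),(-100,840,300))"
```

```text
t 3.35
joints [ 0.391 -0.547  2.082  0.081  1.584  1.6  ]
position [276.212 228.915 288.301]
tcp_rot [[ 0.935  0.355 -0.011]
 [ 0.355 -0.931  0.083]
 [ 0.02  -0.082 -0.996]]
force [ 1.029 -0.12   0.351]
(-50, 500, 300) n 8 row [-26.1 -46.2   1.8] tot [-208.4 -369.3   14.4]
(-100, 840, 300) n 7 row [ 10.6 -47.8   4.1] tot [  74.  -334.4   28.9]
```

```bash
cat >> h.py <<'E'
from scipy.spatial.transform import Rotation as Ro
def tospin(w,spin,n):
    s=manip.get_state();p=np.array(s["position"]);R=np.array(s["tcp_rot"]);d=(np.array(w,float)-p)/n
    for i in range(n):
        print([np.round(R.T@d,0).tolist(),spin]);R=R@Ro.from_euler("z",spin,degrees=True).as_matrix()
E
python3 -c "
from h import *
tospin((30,490,300),-8.5,8)"
```

```text
[[-17.0, -41.0, 2.0], -8.5]
[[-11.0, -44.0, 2.0], -8.5]
[[-4.0, -45.0, 2.0], -8.5]
[[2.0, -45.0, 2.0], -8.5]
[[9.0, -44.0, 2.0], -8.5]
[[15.0, -42.0, 2.0], -8.5]
[[21.0, -39.0, 2.0], -8.5]
[[27.0, -36.0, 2.0], -8.5]
```

>>> arm_command:
  increments:
    - [[-17, -41, 2], -8.5]
    - [[-11, -44, 2], -8.5]
    - [[-4, -45, 2], -8.5]
    - [[2, -45, 2], -8.5]
    - [[9, -44, 2], -8.5]
    - [[15, -42, 2], -8.5]
    - [[21, -39, 2], -8.5]
    - [[27, -36, 2], -8.5]

```text
t: 4.15
position: [28.7, 489.4, 296.6]
tcp_rot: [[0.014, 1.0, -0.011], [0.996, -0.013, 0.083], [0.083, -0.012, -0.996]]
force: [1.0, -0.9, 0.5]
gripper_width: 0.995
```

```bash
python3 -c "
from h import *
s=manip.get_state()
for k in('t','joints','position','tcp_rot','force'):print(k,s[k])
to((-100,840,300))"
```

```text
t 4.15
joints [ 1.329 -0.22   1.831  0.031  1.452  1.34 ]
position [ 28.701 489.404 296.61 ]
tcp_rot [[ 0.014  1.    -0.011]
 [ 0.996 -0.013  0.083]
 [ 0.083 -0.012 -0.996]]
force [ 1.042 -0.912  0.479]
(-100, 840, 300) n 8 row [ 43.5 -16.6   3.4] tot [ 347.9 -133.1   27.2]
```

>>> arm_command:
  increments:
    - [[44, -32, 4], 0]
    - [[44, -32, 4], 0]
    - [[44, -32, 4], 0]
    - [[44, -32, 4], 0]
    - [[44, -32, 4], 0]
    - [[44, -32, 4], 0]
    - [[44, -32, 4], -4]
    - [[44, 0, 4], -4]

```text
t: 4.95
position: [-176.7, 820.3, 296.1]
tcp_rot: [[-0.126, 0.992, -0.013], [0.989, 0.127, 0.082], [0.083, -0.003, -0.997]]
force: [-0.4, 0.8, 0.9]
gripper_width: 1.001
```

```bash
python3 -c "
from h import *
s=manip.get_state()
for k in('t','joints','position','tcp_rot','force'):print(k,s[k])
to((-208,978,300))"
```

```text
t 4.95
joints [1.688 0.673 0.794 0.004 1.591 1.561]
position [-176.716  820.291  296.058]
tcp_rot [[-0.126  0.992 -0.013]
 [ 0.989  0.127  0.082]
 [ 0.083 -0.003 -0.997]]
force [-0.377  0.789  0.869]
(-208, 978, 300) n 4 row [40.  -2.8  2.4] tot [160.2 -11.    9.5]
```

>>> arm_command:
  increments:
    - [[40, 0, 3], 0]
    - [[40, 0, 3], 0]
    - [[40, 0, 3], 0]
    - [[40, 0, 3], 0]
    - [[30, 0, 3], 0]
    - [[30, 0, 3], 0]
    - [[30, 0, 3], 0]
    - [[30, 0, 3], 0]

```text
t: 5.75
position: [-180.6, 966.4, 269.9]
tcp_rot: [[-0.116, 0.993, -0.033], [0.973, 0.12, 0.197], [0.199, -0.009, -0.98]]
force: [0.4, 0.9, -0.0]
gripper_width: 1.001
```

```bash
python3 -c "
from h import *
s=manip.get_state()
for k in('t','joints','position','tcp_rot','force'):print(k,s[k])
"
```

```text
t 5.75
joints [1.671 1.153 0.088 0.013 1.7   1.554]
position [-180.561  966.362  269.904]
tcp_rot [[-0.116  0.993 -0.033]
 [ 0.973  0.12   0.197]
 [ 0.199 -0.009 -0.98 ]]
force [ 0.372  0.861 -0.024]
```

>>> arm_command:
  increments:
    - [[45, 0, -8], 0]
    - [[45, 0, -8], 0]
    - [[45, 0, -8], 0]
    - [[45, 0, -8], 0]
    - [[45, 0, -8], 0]
    - [[45, 0, -8], 0]
    - [[45, 0, -8], 0]
    - [[45, 0, -8], 0]

```text
t: 6.55
position: [-172.4, 1031.8, 345.6]
tcp_rot: [[-0.103, 0.992, -0.074], [0.896, 0.124, 0.427], [0.433, -0.022, -0.901]]
force: [0.2, 0.6, 0.6]
gripper_width: 1.003
```

```bash
python3 -c "
from h import *
s=manip.get_state()
for k in('t','joints','position','tcp_rot','force'):print(k,s[k])
"
```

```text
t 6.55
joints [1.648 1.099 0.089 0.041 1.508 1.535]
position [-172.37  1031.763  345.585]
tcp_rot [[-0.103  0.992 -0.074]
 [ 0.896  0.124  0.427]
 [ 0.433 -0.022 -0.901]]
force [0.192 0.581 0.583]
```

>>> arm_command:
  increments:
    - [[45, 3, -8], 0]
    - [[45, 3, -8], 0]
    - [[45, 3, -8], 0]
    - [[45, 3, -8], 0]
    - [[45, 3, -8], 0]
    - [[0, 0, 0], 0]
    - [[0, 0, 0], 0]
    - [[0, 0, 0], 0]

```text
t: 7.35
position: [-153.8, 1057.1, 422.0]
tcp_rot: [[-0.091, 0.992, -0.093], [0.824, 0.127, 0.553], [0.56, -0.026, -0.828]]
force: [-0.6, 0.5, -0.1]
gripper_width: 1.003
```

```bash
python3 -c "
from h import *
s=manip.get_state()
for k in('t','joints','position','tcp_rot','force'):print(k,s[k])
R=np.array(s['tcp_rot']);print(np.degrees(np.arccos(-R[2,2])),np.degrees(np.arctan2(R[1,2],R[0,2])))
"
```

```text
t 7.35
joints [1.621 1.04  0.09  0.066 1.42  1.511]
position [-153.755 1057.055  421.96 ]
tcp_rot [[-0.091  0.992 -0.093]
 [ 0.824  0.127  0.553]
 [ 0.56  -0.026 -0.828]]
force [-0.628  0.517 -0.071]
34.082834511523735 99.51156610890243
```

```bash
python3 -c "
from h import *
to((200,600,400),(500,200,380),(565,-250,300))
print(onz('top',(314,124),85),onz('top',(367,142),90))
"
```

```text
(200, 600, 400) n 9 row [-46.8  32.6 -29.7] tot [-420.8  293.4 -267.2]
(500, 200, 380) n 8 row [-46.   30.9 -29. ] tot [-367.8  247.2 -232.3]
(565, -250, 300) n 9 row [-46.8   1.1 -20.9] tot [-421.3    9.5 -188.5]
[ 700.324 -267.219   85.   ] [ 613.47  -444.994   90.   ]
```

>>> arm_command:
  increments:
    - [[-35, 24, -22], 0]
    - [[-35, 24, -22], 0]
    - [[-35, 24, -22], 0]
    - [[-35, 24, -22], 0]
    - [[-35, 24, -22], 0]
    - [[-35, 24, -22], 0]
    - [[-35, 24, -22], 0]
    - [[-35, 24, -22], 0]

```text
t: 8.15
position: [54.6, 791.3, 411.5]
tcp_rot: [[-0.092, 0.991, -0.094], [0.823, 0.129, 0.553], [0.56, -0.026, -0.828]]
force: [1.9, 0.4, 0.5]
gripper_width: 0.999
```

>>> arm_command:
  increments:
    - [[-35, 24, -22], 0]
    - [[-35, 24, -22], 0]
    - [[-35, 24, -22], 0]
    - [[-35, 24, -22], 0]
    - [[-35, 24, -22], 0]
    - [[-35, 24, -22], 0]
    - [[-35, 24, -22], 0]
    - [[-35, 24, -22], 0]

```text
t: 8.95
position: [287.0, 488.5, 395.7]
tcp_rot: [[-0.092, 0.991, -0.094], [0.823, 0.129, 0.554], [0.561, -0.026, -0.827]]
force: [1.3, 0.4, 0.0]
gripper_width: 0.995
```

```bash
python3 -c "
from h import *
s=manip.get_state()
for k in('t','joints','position','tcp_rot','force'):print(k,s[k])
to((500,200,380),(565,-250,300),step=37)
"
```

```text
t 8.95
joints [ 0.572 -0.295  1.817  0.553  1.39   0.412]
position [286.977 488.458 395.739]
tcp_rot [[-0.092  0.991 -0.094]
 [ 0.823  0.129  0.554]
 [ 0.561 -0.026 -0.827]]
force [1.349 0.397 0.002]
(500, 200, 380) n 8 row [-33.2  21.8 -20.8] tot [-265.8  174.4 -166.7]
(565, -250, 300) n 12 row [-35.1   0.7 -15.8] tot [-421.1    8.5 -189.1]
```

>>> arm_command:
  increments:
    - [[-33, 22, -21], 0]
    - [[-33, 22, -21], 0]
    - [[-33, 22, -21], 0]
    - [[-33, 22, -21], 0]
    - [[-33, 22, -21], 0]
    - [[-33, 22, -21], 0]
    - [[-33, 22, -21], 0]
    - [[-33, 22, -21], 0]

```text
t: 9.75
position: [501.8, 200.7, 382.0]
tcp_rot: [[-0.091, 0.991, -0.094], [0.823, 0.128, 0.554], [0.561, -0.026, -0.827]]
force: [0.7, 0.7, 0.3]
gripper_width: 0.999
```

>>> arm_command:
  increments:
    - [[-40, 1, -16], 0]
    - [[-40, 1, -16], 0]
    - [[-40, 1, -16], 0]
    - [[-40, 1, -16], 0]
    - [[-40, 1, -16], 0]
    - [[-40, 1, -16], 0]
    - [[-40, 1, -16], 0]
    - [[-40, 1, -16], 0]

```text
t: 10.55
position: [550.3, -132.3, 307.6]
tcp_rot: [[-0.092, 0.991, -0.094], [0.822, 0.128, 0.554], [0.562, -0.026, -0.827]]
force: [0.1, 0.7, -0.1]
gripper_width: 0.999
```

```bash
python3 -c "
from h import *
s=manip.get_state()
for k in('t','joints','position','tcp_rot','force'):print(k,s[k])
to((568,-270,220),step=37)
"
```

```text
t 10.55
joints [-0.624  0.302  1.38   0.428  1.881 -0.7  ]
position [ 550.264 -132.311  307.587]
tcp_rot [[-0.092  0.991 -0.094]
 [ 0.822  0.128  0.554]
 [ 0.562 -0.026 -0.827]]
force [ 0.126  0.749 -0.093]
(568, -270, 220) n 5 row [-32.8   0.4  -1.1] tot [-164.     2.2   -5.6]
```

>>> arm_command:
  increments:
    - [[-33, 0, -1], 0]
    - [[-33, 0, -1], 0]
    - [[-33, 0, -1], 0]
    - [[-33, 0, -1], 0]
    - [[-32, 2, -1], 0]
    - [[0, 0, 0], 0]
    - [[0, 0, 0], 0]
    - [[0, 0, 0], 0]

```text
t: 11.35
position: [568.0, -267.4, 221.4]
tcp_rot: [[-0.093, 0.991, -0.093], [0.823, 0.129, 0.554], [0.561, -0.025, -0.827]]
force: [-0.4, 0.3, 0.0]
gripper_width: 1.002
```

Run:
```python
from h import *
s=manip.get_state()
for k in('t','joints','position','tcp_rot','force'):print(k,s[k])
c=calibration("wrist");im=grab_frame("wrist");np.savez("w1.npz",K=c["camera_matrix"],T=c["world_from_camera"]);cv2.imwrite("pics/w1.png",im)
O=np.array((549,-72.7,0));a=np.radians(96.85);X=np.array((np.cos(a),np.sin(a),0));Y=np.array((-np.sin(a),np.cos(a),0))
J=lambda x,y,z:O+x*X+y*Y+np.array((0,0,z))
for n,q in(("knob",(-84,0,45)),("barL",(-79,-66,97)),("barR",(-79,66,97)),("guidetop",(-50,-25,75)),("guidetop2",(-50,25,75))):print(n,proj("wrist",J(*q),c))
```

```text
t 11.35
joints [-0.755  0.569  1.188  0.362  1.861 -0.858]
position [ 568.018 -267.356  221.36 ]
tcp_rot [[-0.093  0.991 -0.093]
 [ 0.823  0.129  0.554]
 [ 0.561 -0.025 -0.827]]
force [-0.413  0.252  0.039]
knob [267.969 169.238]
barL [331.295 146.08 ]
barR [205.39  146.305]
guidetop [289.947 131.701]
guidetop2 [246.209 131.833]
```

View pics/w1.png

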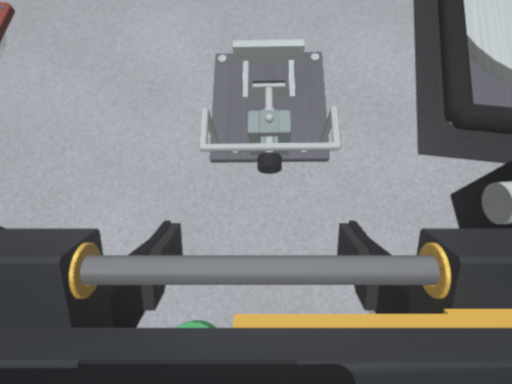

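Run:
```python
from h import *
im=cv2.imread("pics/w1.png")
cv2.imwrite("pics/w1z.png",cv2.resize(im[30:180,190:350],None,fx=5,fy=4,interpolation=cv2.INTER_CUBIC)[:600])
g=im.max(2);m=(g<45).astype(np.uint8);m[:145]=0;m[180:]=0;m[:,:250]=0;m[:,290:]=0
for c in cv2.findContours(m,0,2)[0]:
    if cv2.contourArea(c)>20: print(cv2.boundingRect(c),cv2.minAreaRect(c))
```

```text
(no output)
```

View pics/w1z.png

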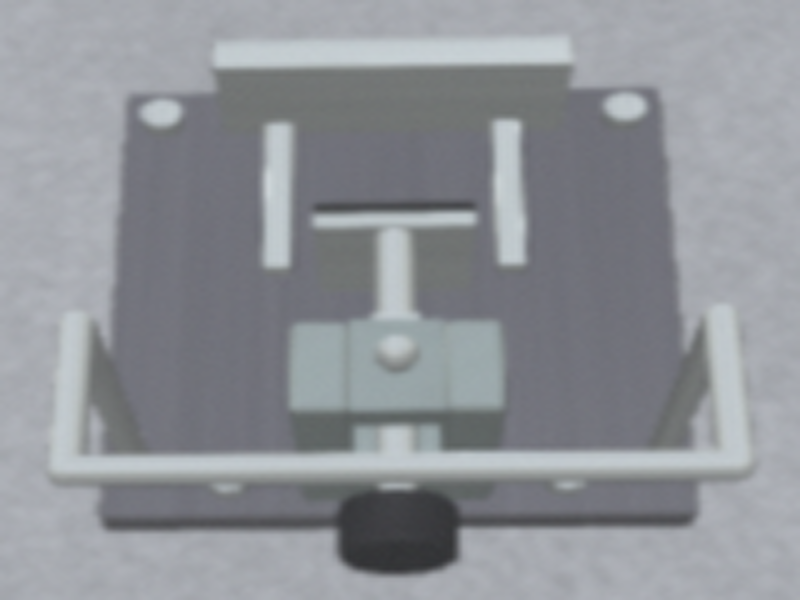

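Run:
```python
from h import *
d=np.load("w1.npz");c={"camera_matrix":d["K"],"world_from_camera":d["T"]}
W=lambda p,z:onz("wrist",((p[0]+.5)/5+190-.5,(p[1]+.5)/4+30-.5),z,c)
bl,br=W((62,468),97),W((742,464),97);f1,f2=W((216,68),45),W((572,66),45)
p1,p2=W((128,93),12),W((660,88),12)
print("bar",bl,br,np.linalg.norm(bl-br));print("fence",f1,f2,np.linalg.norm(f1-f2));print("plate",p1,p2,np.linalg.norm(p1-p2))
b=(bl+br)/2;f=(f1+f2)/2;pp=(p1+p2)/2
for q in(bl-br,f1-f2,p1-p2):
    a=np.degrees(np.arctan2(q[1],q[0]));print("jig x yaw",a-90)
x=(f-b);print("bar->fence",np.linalg.norm(x[:2]),"want179",np.degrees(np.arctan2(x[1],x[0])))
print("pin",W((397,340),86));print("knob bottom mid outer", W((398,572),30))
print("knob edges",W((340,520),45),W((458,520),45))
```

```text
bar [ 489.393 -159.796   97.   ] [ 630.826 -141.925   97.   ] 142.55713000434426
fence [488.51   19.606  45.   ] [586.16   30.933  45.   ] 98.30489990778901
plate [455.697  34.908  12.   ] [613.999  54.308  12.   ] 159.4856731865451
jig x yaw -262.7981875546334
jig x yaw -263.383559828868
jig x yaw -263.0132468845485
bar->fence 177.5962157380698 want179 97.36775498681158
pin [ 554.14  -106.706   86.   ]
knob bottom mid outer [ 560.365 -154.407   30.   ]
knob edges [ 545.013 -145.141   45.   ] [ 573.402 -141.75    45.   ]
```

```bash
python3 -c "
from h import *
to((568.9,-206.1,132.6),(557.7,-139.6,33.4),step=36)
"
```

```text
(568.9, -206.1, 132.6) n 3 row [ 0.1  3.6 35.9] tot [  0.3  10.9 107.7]
(557.7, -139.6, 33.4) n 4 row [ 0. -0. 30.] tot [  0.2  -0.  120. ]
```

>>> arm_command:
  increments:
    - [[0, 4, 36], 0]
    - [[0, 4, 36], 0]
    - [[0, 3, 36], 0]
    - [[0, 0, 25], 0]
    - [[0, 0, 25], 0]
    - [[0, 0, 25], 0]
    - [[0, 0, 10], 0]
    - [[0, 0, 0], 0]

```text
t: 12.2
position: [560.1, -158.3, 60.5]
tcp_rot: [[-0.093, 0.991, -0.095], [0.822, 0.13, 0.554], [0.562, -0.027, -0.827]]
force: [0.0, 0.7, 0.4]
gripper_width: 1.001
```

Run:
```python
from h import *
s=manip.get_state()
for k in('t','joints','position','tcp_rot','force'):print(k,s[k])
im=grab_frame("wrist");cv2.imwrite("pics/w2.png",im)
c=calibration("wrist")
to((557.7,-139.6,33.4))
for q in((559+1.1,-147.4-8.9,45),(559.4,-151.4,97)):print(proj("wrist",q,c))
```

```text
t 12.2
joints [-0.646  0.588  1.486  0.396  1.532 -0.878]
position [ 560.101 -158.346   60.537]
tcp_rot [[-0.093  0.991 -0.095]
 [ 0.822  0.13   0.554]
 [ 0.562 -0.027 -0.827]]
force [0.014 0.681 0.413]
(557.7, -139.6, 33.4) n 1 row [ 1.   0.1 34.6] tot [ 1.   0.1 34.6]
[260.049 235.29 ]
[257.299 204.742]
```

View pics/w2.png

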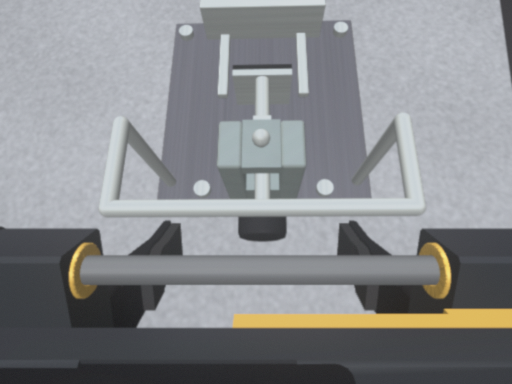

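>>> arm_command:
  increments:
    - [[0, 1, 12], 0]
    - [[0, 1, 12], 0]
    - [[0, 0, 10], 0]
    - [[0, 0, 0], 0]
    - [[0, 0, 0], 0]
    - [[0, 0, 0], 0]
    - [[0, 0, 0], 0]
    - [[0, 0, 0], 0]

```text
t: 13.05
position: [559.7, -141.2, 32.8]
tcp_rot: [[-0.092, 0.991, -0.093], [0.823, 0.128, 0.554], [0.561, -0.025, -0.828]]
force: [0.9, -0.2, 0.1]
gripper_width: 1.0
```

Run:
```python
from h import *
s=manip.get_state()
for k in('t','position','force'):print(k,s[k])
im=grab_frame("wrist");cv2.imwrite("pics/w3.png",im)
```

```text
t 13.05
position [ 559.659 -141.235   32.794]
force [ 0.87  -0.194  0.13 ]
```

View pics/w3.png

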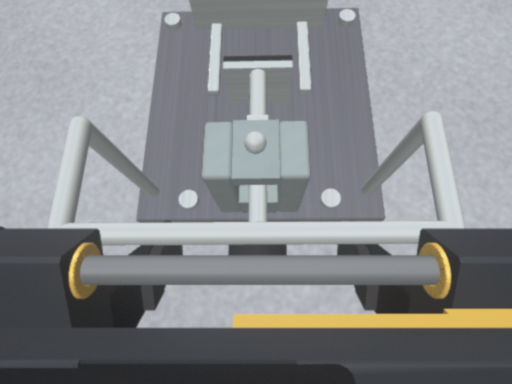

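>>> arm_command:
  increments:
    - [[0, 0, 0], 0]
    - [[0, 0, 0], 0]
    - [[0, 0, 0], 0]
    - [[0, 0, 0], 0]
    - [[0, 0, 0], 0]
    - [[0, 0, 0], 0]
    - [[0, 0, 0], 0]
    - [[0, 0, 0], 0]
  gripper: -1
  force: 40

```text
t: 13.9
position: [559.3, -140.9, 32.5]
tcp_rot: [[-0.092, 0.991, -0.093], [0.823, 0.128, 0.554], [0.561, -0.026, -0.827]]
force: [-5.8, -1.8, 1.1]
gripper_width: 0.357
```

>>> arm_command:
  increments:
    - [[-2.5, 0, -1.7], 0]
    - [[-3.3, 0, -2.2], 0]
    - [[-3.3, 0, -2.2], 0]
    - [[-3.3, 0, -2.2], 0]
    - [[-3.3, 0, -2.2], 0]
    - [[-3.3, 0, -2.2], 0]
    - [[-3.3, 0, -2.2], 0]
    - [[-3.3, 0, -2.2], 0]

```text
t: 14.7
position: [562.3, -169.4, 32.3]
tcp_rot: [[-0.091, 0.991, -0.096], [0.82, 0.129, 0.558], [0.565, -0.028, -0.824]]
force: [-4.9, 3.3, 4.2]
gripper_width: 0.332
```

Run:
```python
from h import *
s=manip.get_state()
for k in('t','position','force'):print(k,s[k])
im=grab_frame("wrist");cv2.imwrite("pics/w4.png",im)
```

```text
t 14.7
position [ 562.319 -169.413   32.299]
force [-4.858  3.317  4.186]
```

View pics/w4.png

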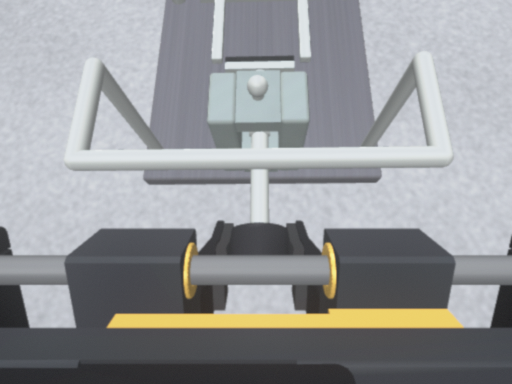

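>>> arm_command:
  increments:
    - [[-1.3, 0, -0.9], 0]
    - [[-1.3, 0, -0.9], 0]
    - [[-1.2, 0, -0.8], 0]
    - [[-0.8, 0, -0.5], 0]
    - [[0, 0, 0], 0]
    - [[0, 0, 0], 0]
    - [[0, 0, 0], 0]
    - [[0, 0, 0], 0]

```text
t: 15.55
position: [563.1, -175.8, 32.4]
tcp_rot: [[-0.091, 0.991, -0.095], [0.821, 0.129, 0.556], [0.564, -0.028, -0.825]]
force: [-4.8, 5.2, 4.6]
gripper_width: 0.337
```

Run:
```python
from h import *
s=manip.get_state()
for k in('t','position','force'):print(k,s[k])
im=grab_frame("wrist");cv2.imwrite("pics/w5.png",im)
c=calibration("wrist")
O=np.array((549.8,-73,0));a=np.radians(97);X=np.array((np.cos(a),np.sin(a),0));Y=np.array((-np.sin(a),np.cos(a),0))
J=lambda x,y,z:O+x*X+y*Y+np.array((0,0,z))
print(proj("wrist",J(-101,0,60),c),proj("wrist",J(4,0,51),c),proj("wrist",J(-79,0,97),c))
```

```text
t 15.55
position [ 563.142 -175.758   32.4  ]
force [-4.811  5.189  4.585]
[257.108 220.359] [259.319  55.973] [254.422 144.117]
```

View pics/w5.png

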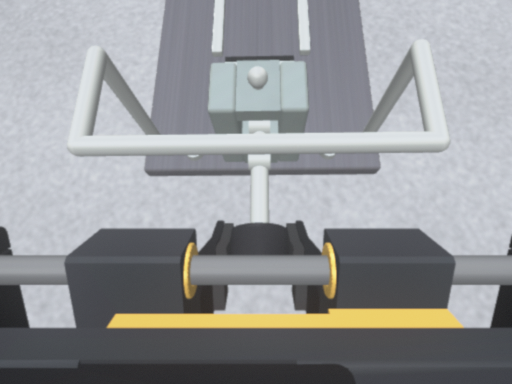

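>>> arm_command:
  increments:
    - [[0, 0, 0], 0]
    - [[0, 0, 0], 0]
    - [[0, 0, 0], 0]
    - [[0, 0, 0], 0]
    - [[0, 0, -5], 0]
    - [[0, 0, -15], 0]
    - [[0, 0, -20], 0]
    - [[0, 0, -20], 0]
  gripper: 1

```text
t: 16.4
position: [570.0, -211.2, 83.4]
tcp_rot: [[-0.092, 0.991, -0.093], [0.823, 0.128, 0.553], [0.561, -0.025, -0.828]]
force: [0.7, -1.1, -0.5]
gripper_width: 0.956
```

Run:
```python
from h import *
s=manip.get_state()
for k in('t','joints','position','force'):print(k,s[k])
im=grab_frame("wrist");cv2.imwrite("pics/w6.png",im)
c=calibration("wrist");np.savez("w6.npz",K=c["camera_matrix"],T=c["world_from_camera"])
O=np.array((549.8,-73,0));a=np.radians(97);X=np.array((np.cos(a),np.sin(a),0));Y=np.array((-np.sin(a),np.cos(a),0))
J=lambda x,y,z:O+x*X+y*Y+np.array((0,0,z))
for q in((-101,0,60),(-101,15,45),(-119,0,60),(4,0,51),(-79,0,97),(-50,25,75)):print(q,proj("wrist",J(*q),c))
```

```text
t 16.4
joints [-0.697  0.631  1.37   0.374  1.612 -0.892]
position [ 569.987 -211.238   83.439]
force [ 0.692 -1.058 -0.51 ]
(-101, 0, 60) [254.374 181.702]
(-101, 15, 45) [234.535 188.614]
(-119, 0, 60) [254.098 207.252]
(4, 0, 51) [256.098  63.427]
(-79, 0, 97) [252.482 125.864]
(-50, 25, 75) [218.058 104.674]
```

View pics/w6.png

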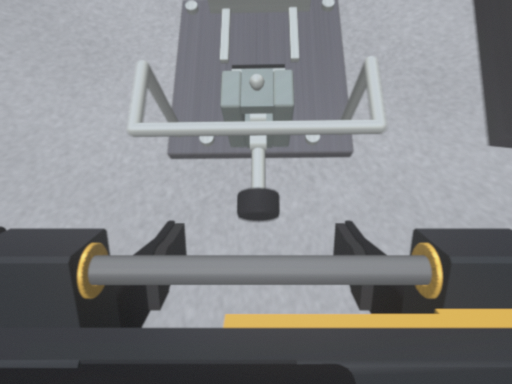

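```bash
python3 -c "
from h import *
to((583,-286,195),(210,-790,300),step=38)
"
```

```text
(583, -286, 195) n 4 row [ -0.   -0.1 -32.6] tot [  -0.1   -0.2 -130.5]
(210, -790, 300) n 12 row [-26.9 -36.3 -27.6] tot [-322.6 -436.  -331.6]
```

>>> arm_command:
  increments:
    - [[0, 0, -44], 0]
    - [[0, 0, -44], 0]
    - [[0, 0, -44], 0]
    - [[-25, -33, -25], 0]
    - [[-25, -33, -25], 0]
    - [[-25, -33, -25], 0]
    - [[-25, -33, -25], 0]
    - [[-25, -33, -25], 0]

```text
t: 17.25
position: [440.2, -478.2, 229.7]
tcp_rot: [[-0.092, 0.991, -0.093], [0.823, 0.128, 0.553], [0.56, -0.025, -0.828]]
force: [-0.1, -0.8, 0.1]
gripper_width: 1.0
```

>>> arm_command:
  increments:
    - [[-25, -34, -26], 0]
    - [[-25, -34, -26], 0]
    - [[-25, -34, -26], 0]
    - [[-25, -34, -26], 0]
    - [[-25, -34, -26], 0]
    - [[-25, -34, -26], 0]
    - [[-25, -34, -26], 0]
    - [[-25, -34, -26], 0]

```text
t: 18.05
position: [195.6, -719.8, 271.8]
tcp_rot: [[-0.094, 0.992, -0.081], [0.841, 0.123, 0.527], [0.533, -0.019, -0.846]]
force: [0.8, -0.1, 0.8]
gripper_width: 1.001
```

```bash
python3 -c "
from h import *
s=manip.get_state()
for k in('t','joints','position','tcp_rot','force'):print(k,s[k])
im=grab_frame('top');cv2.imwrite('pics/t2.png',im)
cv2.imwrite('pics/t2z.png',cv2.resize(im[130:220,155:310],None,fx=5,fy=5,interpolation=cv2.INTER_CUBIC))
"
```

```text
t 18.05
joints [-1.412  1.198  0.093  0.004  2.413 -1.528]
position [ 195.647 -719.782  271.817]
tcp_rot [[-0.094  0.992 -0.081]
 [ 0.841  0.123  0.527]
 [ 0.533 -0.019 -0.846]]
force [ 0.789 -0.111  0.759]
```

View pics/t2z.png

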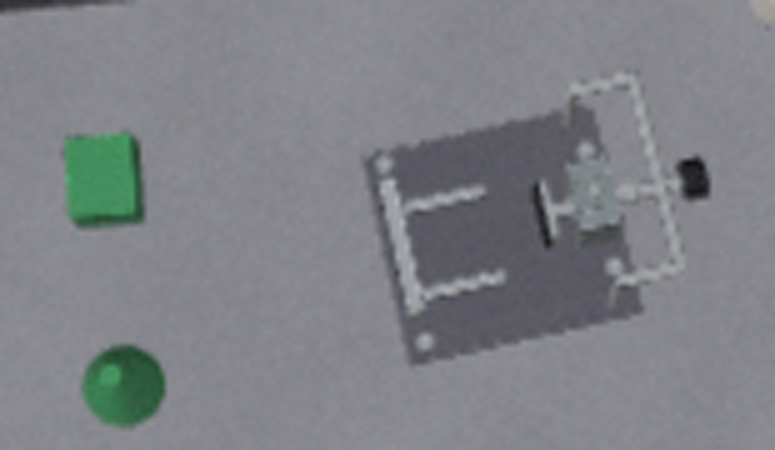

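>>> arm_command:
  increments:
    - [[-42, 0, -20], 0]
    - [[-42, 0, -20], 0]
    - [[-42, 0, -20], 0]
    - [[-42, 0, -20], 0]
    - [[-42, 0, -20], 0]
    - [[-42, 0, -20], 0]
    - [[-42, 0, -20], 0]
    - [[-42, 0, -20], 0]

```text
t: 18.9
position: [177.7, -804.8, 196.5]
tcp_rot: [[-0.107, 0.994, -0.032], [0.936, 0.112, 0.333], [0.335, 0.006, -0.942]]
force: [0.0, -0.0, -0.5]
gripper_width: 1.0
```

```bash
python3 -c "
from h import *
s=manip.get_state()
for k in('t','joints','position','tcp_rot','force'):print(k,s[k])
"
```

```text
t 18.9
joints [-1.452  1.246  0.089  0.01   2.148 -1.561]
position [ 177.667 -804.822  196.544]
tcp_rot [[-0.107  0.994 -0.032]
 [ 0.936  0.112  0.333]
 [ 0.335  0.006 -0.942]]
force [ 0.049 -0.013 -0.514]
```

>>> arm_command:
  increments:
    - [[-38, 0, -30], 0]
    - [[-38, 0, -30], 0]
    - [[-38, 0, -30], 0]
    - [[-38, 0, -30], 0]
    - [[-38, 0, -30], 0]
    - [[-38, 0, -30], 0]
    - [[-38, 0, -30], 0]
    - [[-38, 0, -30], 0]

```text
t: 19.7
position: [159.7, -865.2, 275.5]
tcp_rot: [[-0.109, 0.994, 0.017], [0.99, 0.107, 0.096], [0.094, 0.027, -0.995]]
force: [-0.4, 1.0, -1.1]
gripper_width: 1.003
```

```bash
python3 -c "
from h import *
s=manip.get_state()
for k in('t','joints','position','tcp_rot','force'):print(k,s[k])
"
```

```text
t 19.7
joints [-1.487  1.141  0.089  0.027  2.006 -1.586]
position [ 159.717 -865.194  275.497]
tcp_rot [[-0.109  0.994  0.017]
 [ 0.99   0.107  0.096]
 [ 0.094  0.027 -0.995]]
force [-0.389  0.999 -1.052]
```

>>> arm_command:
  increments:
    - [[-38, 0, -30], 0]
    - [[-38, 0, -30], 0]
    - [[-38, 0, -28], 0]
    - [[32, 36, 0], 0]
    - [[32, 36, 0], 0]
    - [[32, 36, 0], 0]
    - [[32, 36, 0], 0]
    - [[32, 36, 0], 0]

```text
t: 20.5
position: [304.2, -719.4, 324.4]
tcp_rot: [[-0.107, 0.994, 0.034], [0.994, 0.107, 0.005], [0.002, 0.034, -0.999]]
force: [-0.0, 0.1, 1.2]
gripper_width: 1.0
```

```bash
python3 -c "
from h import *
s=manip.get_state()
for k in('t','joints','position','tcp_rot','force'):print(k,s[k])
"
```

```text
t 20.5
joints [-1.286  0.576  0.88   0.034  1.681 -1.389]
position [ 304.239 -719.356  324.429]
tcp_rot [[-0.107  0.994  0.034]
 [ 0.994  0.107  0.005]
 [ 0.002  0.034 -0.999]]
force [-0.013  0.051  1.202]
```

>>> arm_command:
  increments:
    - [[47, 8, 2], 0]
    - [[47, 8, 2], 0]
    - [[47, 8, 2], 0]
    - [[47, 8, 2], 0]
    - [[47, 8, 2], 0]
    - [[47, 8, 2], 0]
    - [[47, 8, 2], 0]
    - [[47, 8, 2], 0]

```text
t: 21.3
position: [327.2, -338.5, 311.4]
tcp_rot: [[-0.107, 0.994, 0.034], [0.994, 0.106, 0.005], [0.002, 0.035, -0.999]]
force: [0.3, 0.3, 1.9]
gripper_width: 0.999
```

>>> arm_command:
  increments:
    - [[47, 8, 2], 0]
    - [[48, -1, 0], 0]
    - [[48, -1, 0], 0]
    - [[48, -1, 0], 0]
    - [[48, -1, 0], 0]
    - [[48, -1, 0], 0]
    - [[48, -1, 0], 0]
    - [[48, -1, 0], 0]

```text
t: 22.1
position: [286.9, 42.2, 311.1]
tcp_rot: [[-0.105, 0.994, 0.037], [0.994, 0.105, 0.007], [0.003, 0.038, -0.999]]
force: [1.6, 1.2, -0.4]
gripper_width: 1.0
```

```bash
python3 -c "
from h import *
s=manip.get_state()
for k in('t','joints','position','tcp_rot','force'):print(k,s[k])
"
```

```text
t 22.1
joints [-0.143 -0.757  2.154  0.012  1.709 -0.247]
position [286.892  42.196 311.064]
tcp_rot [[-0.105  0.994  0.037]
 [ 0.994  0.105  0.007]
 [ 0.003  0.038 -0.999]]
force [ 1.619  1.235 -0.354]
```

>>> arm_command:
  increments:
    - [[0, -12, 0], 0]
    - [[0, -12, 0], 0]
    - [[0, -12, 0], 0]
    - [[0, -12, 0], 0]
    - [[0, -12, 0], 0]
    - [[0, -12, 0], 0]
    - [[0, 0, 0], 0]
    - [[0, 0, 0], 0]

```text
t: 22.9
position: [234.3, 35.8, 311.4]
tcp_rot: [[-0.107, 0.994, 0.018], [0.994, 0.107, 0.004], [0.002, 0.018, -1.0]]
force: [0.4, 0.6, 0.0]
gripper_width: 1.001
```

```bash
python3 -c "
from h import *
s=manip.get_state()
for k in('t','joints','position','tcp_rot','force'):print(k,s[k])
"
```

```text
t 22.9
joints [-0.199 -0.913  2.222  0.008  1.816 -0.304]
position [234.305  35.756 311.445]
tcp_rot [[-0.107  0.994  0.018]
 [ 0.994  0.107  0.004]
 [ 0.002  0.018 -1.   ]]
force [0.352 0.637 0.001]
```

```bash
python3 -c "
from h import *
tospin((590,150,300),8.5,11)"
```

```text
[[7.0, 33.0, 2.0], 8.5]
[[12.0, 32.0, 2.0], 8.5]
[[16.0, 30.0, 2.0], 8.5]
[[21.0, 27.0, 2.0], 8.5]
[[24.0, 24.0, 2.0], 8.5]
[[28.0, 20.0, 2.0], 8.5]
[[30.0, 16.0, 2.0], 8.5]
[[32.0, 11.0, 2.0], 8.5]
[[33.0, 6.0, 2.0], 8.5]
[[34.0, 1.0, 2.0], 8.5]
[[34.0, -4.0, 2.0], 8.5]
```

>>> arm_command:
  increments:
    - [[0, -12, 0], 0]
    - [[0, -10, 0], 0]
    - [[0, 0, 0], 0]
    - [[7, 33, 2], 8.5]
    - [[12, 32, 2], 8.5]
    - [[16, 30, 2], 8.5]
    - [[21, 27, 2], 8.5]
    - [[24, 24, 2], 8.5]

```text
t: 23.7
position: [391.6, 88.7, 303.2]
tcp_rot: [[0.597, 0.802, 0.001], [0.802, -0.597, 0.002], [0.003, -0.001, -1.0]]
force: [-0.0, -1.0, 0.8]
gripper_width: 0.999
```

>>> arm_command:
  increments:
    - [[28, 20, 2], 8.5]
    - [[30, 16, 2], 8.5]
    - [[32, 11, 2], 8.5]
    - [[33, 6, 2], 8.5]
    - [[34, 1, 2], 8.5]
    - [[34, -4, 2], 8.5]
    - [[0, 0, 0], 1.5]
    - [[0, 0, 0], 0]

```text
t: 24.5
position: [584.3, 150.2, 290.5]
tcp_rot: [[1.0, 0.021, -0.002], [0.021, -1.0, 0.002], [-0.002, -0.002, -1.0]]
force: [-0.1, -0.3, 0.1]
gripper_width: 0.997
```

Run:
```python
from h import *
s=manip.get_state()
for k in('t','joints','position','tcp_rot','force'):print(k,s[k])
im=grab_frame('wrist');cv2.imwrite('pics/w7.png',im)
c=calibration("wrist");np.savez("w7.npz",K=c["camera_matrix"],T=c["world_from_camera"])
```

```text
t 24.5
joints [0.12  0.134 1.498 0.002 1.511 1.669]
position [584.316 150.231 290.529]
tcp_rot [[ 1.     0.021 -0.002]
 [ 0.021 -1.     0.002]
 [-0.002 -0.002 -1.   ]]
force [-0.072 -0.321  0.085]
```

View pics/w7.png

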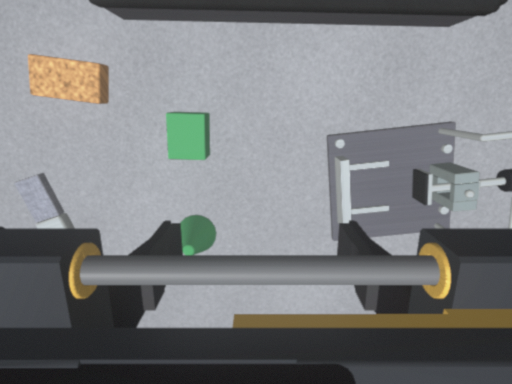

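Run:
```python
from h import *
im=cv2.imread("pics/w7.png");d=np.load("w7.npz");c={"camera_matrix":d["K"],"world_from_camera":d["T"]}
cv2.imwrite("pics/w7z.png",cv2.resize(im[100:175,155:225],None,fx=8,fy=8,interpolation=cv2.INTER_CUBIC))
h=cv2.cvtColor(im,cv2.COLOR_BGR2HSV);m=cv2.inRange(h,(50,100,30),(90,255,255));m[185:]=0
vs=h[...,2][m>0];print(np.percentile(vs,[5,25,50,75,95]))
for t in(0,int(np.percentile(vs,60))-15):
    mm=cv2.inRange(h,(50,100,max(30,t)),(90,255,255));mm[185:]=0
    k=max(cv2.findContours(mm,0,2)[0],key=cv2.contourArea);r=cv2.minAreaRect(k);b=cv2.boxPoints(r)
    W=np.array([onz("wrist",p,40,c) for p in b]);print(r);print(W[:,:2],W.mean(0)[:2],[np.linalg.norm(W[i]-W[(i+1)%4]) for i in range(4)])
```

```text
[172. 181. 182. 182. 183.]
((185.5, 135.5), (45.0, 37.0), 90.0)
[[639.977 267.574]
 [641.028 220.462]
 [583.078 221.92 ]
 [581.98  270.867]] [611.516 245.206] [np.float64(47.12339096742396), np.float64(57.96835570149983), np.float64(48.95884633975849), np.float64(58.09017034412782)]
((185.38377380371094, 136.00270080566406), (44.84833908081055, 36.19951248168945), 88.66777801513672)
[[638.722 267.941]
 [640.795 221.795]
 [583.078 221.92 ]
 [580.876 269.858]] [610.868 245.379] [np.float64(46.19248976599902), np.float64(57.71748942142902), np.float64(47.98830942303048), np.float64(57.87735002956661)]
```

View pics/w7z.png

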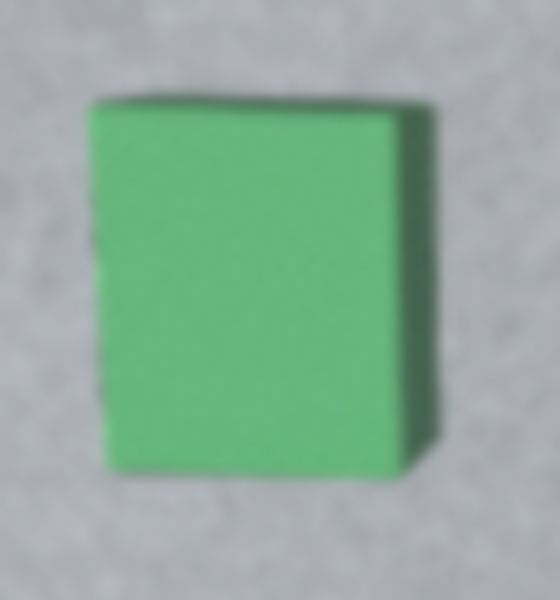

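Run:
```python
from h import *
d=np.load("w7.npz");c={"camera_matrix":d["K"],"world_from_camera":d["T"]}
W=np.array([onz("wrist",((u+.5)/8+154.5,(v+.5)/8+99.5),40,c) for u,v in((91,103),(400,111),(404,476),(107,472))])
print(W[:,:2],W.mean(0));v=W[0]-W[3]+W[1]-W[2];w=W[1]-W[0]+W[2]-W[3];print(np.degrees(np.arctan2(v[1],v[0])),np.degrees(np.arctan2(w[1],w[0])))
x,y=W.mean(0)[:2]
to((x,y,120),(x,y,14))
```

```text
[[640.644 268.887]
 [640.502 219.76 ]
 [581.687 220.549]
 [581.254 269.669]] [611.022 244.716  40.   ]
-0.7616264579513323 -89.83106165298302
(np.float64(611.0217547784938), np.float64(244.7160954850687), 120) n 4 row [  7.3 -23.4  42.9] tot [ 29.2 -93.6 171.6]
(np.float64(611.0217547784938), np.float64(244.7160954850687), 14) n 3 row [ 0.   0.1 35.3] tot [  0.    0.2 106. ]
```

>>> arm_command:
  increments:
    - [[7, -23, 43], 1.5]
    - [[7, -23, 43], 0]
    - [[7, -23, 43], 0]
    - [[8, -24, 43], 0]
    - [[0, 0, 30], 0]
    - [[0, 0, 20], 0]
    - [[0, 0, 0], 0]
    - [[0, 0, 0], 0]

```text
t: 25.35
position: [613.7, 243.6, 71.5]
tcp_rot: [[1.0, -0.006, 0.002], [-0.006, -1.0, 0.003], [0.002, -0.003, -1.0]]
force: [-0.1, 1.0, 0.6]
gripper_width: 0.999
```

Run:
```python
from h import *
s=manip.get_state()
for k in('t','position','tcp_rot','force'):print(k,s[k])
c=calibration("wrist");im=grab_frame('wrist');cv2.imwrite('pics/w8.png',im)
for x,y in((640.5,269),(640.5,220)):print(proj("wrist",(x,y,40),c))
to((611,244.7,14))
```

```text
t 25.35
position [613.699 243.565  71.517]
tcp_rot [[ 1.    -0.006  0.002]
 [-0.006 -1.     0.003]
 [ 0.002 -0.003 -1.   ]]
force [-0.139  0.964  0.559]
[216.279 178.455]
[293.787 178.089]
(611, 244.7, 14) n 2 row [-2.  -0.4 29.3] tot [-4.  -0.7 58.6]
```

View pics/w8.png

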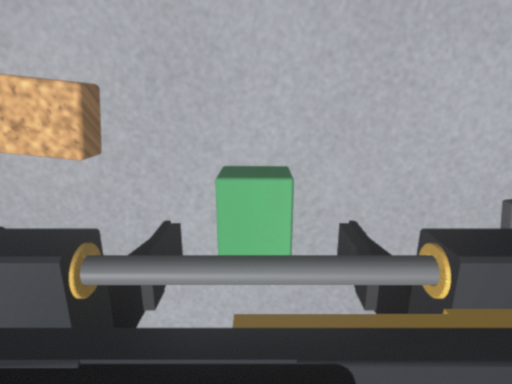

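>>> arm_command:
  increments:
    - [[-3, -2, 20], 0]
    - [[0, 0, 20], 0]
    - [[0, 0, 12], 0]
    - [[0, 0, 5], 0]
    - [[0, 0, 0], 0]
    - [[0, 0, 0], 0]
    - [[0, 0, 0], 0]
    - [[0, 0, 0], 0]

```text
t: 26.2
position: [611.6, 246.1, 14.2]
tcp_rot: [[1.0, -0.006, 0.003], [-0.006, -1.0, 0.003], [0.003, -0.003, -1.0]]
force: [-0.5, 0.4, 0.9]
gripper_width: 0.998
```

>>> arm_command:
  increments:
    - [[0, 0, 0], 0]
    - [[0, 0, 0], 0]
    - [[0, 0, 0], 0]
    - [[0, 0, 0], 0]
    - [[0, 0, 0], 0]
    - [[0, 0, 0], 0]
    - [[0, 0, 0], 0]
    - [[0, 0, 0], 0]
  gripper: -1
  force: 20

```text
t: 27.0
position: [610.8, 246.0, 13.1]
tcp_rot: [[1.0, -0.006, 0.001], [-0.006, -1.0, 0.003], [0.001, -0.003, -1.0]]
force: [-0.2, 0.1, -0.5]
gripper_width: 0.57
```

Run:
```python
from h import *
s=manip.get_state()
for k in('t','joints','position','tcp_rot','force','gripper_width'):print(k,s[k])
```

```text
t 27.0
joints [0.262 0.512 1.572 0.002 1.057 1.838]
position [610.844 246.027  13.145]
tcp_rot [[ 1.    -0.006  0.001]
 [-0.006 -1.     0.003]
 [ 0.001 -0.003 -1.   ]]
force [-0.154  0.053 -0.543]
gripper_width 0.569666696939585
```

Run:
```python
from h import *
s=manip.get_state();p=np.array(s["position"]);R=np.array(s["tcp_rot"]);d=(np.array((544,-13.4,170.))-p-np.array((0,0,107)))/11
for i in range(12):
    print((R.T@d).round(0) if i<11 else "");sp=-8.5 if i<11 else -3.9;R=R@Ro.from_euler("z",sp,degrees=True).as_matrix()
print(R)
```

```text
[-6. 24. -5.]
[-9. 22. -5.]
[-13.  21.  -5.]
[-16.  19.  -5.]
[-18.  16.  -5.]
[-20.  13.  -5.]
[-22.  10.  -5.]
[-23.   7.  -5.]
[-24.   3.  -5.]
[-24.  -0.  -5.]
[-24.  -4.  -5.]

[[-0.123  0.992  0.001]
 [ 0.992  0.123  0.003]
 [ 0.002  0.001 -1.   ]]
```

>>> arm_command:
  increments:
    - [[0, 0, -10], 0]
    - [[0, 0, -30], 0]
    - [[0, 0, -40], 0]
    - [[0, 0, -27], 0]
    - [[-6, 24, -5], -8.5]
    - [[-9, 22, -5], -8.5]
    - [[-13, 21, -5], -8.5]
    - [[-16, 19, -5], -8.5]

```text
t: 27.8
position: [585.1, 149.8, 140.2]
tcp_rot: [[0.829, 0.559, 0.0], [0.559, -0.829, 0.002], [0.002, -0.001, -1.0]]
force: [0.9, -0.1, -3.0]
gripper_width: 0.573
```

>>> arm_command:
  increments:
    - [[-18, 16, -5], -8.5]
    - [[-20, 13, -5], -8.5]
    - [[-22, 10, -5], -8.5]
    - [[-23, 7, -5], -8.5]
    - [[-24, 3, -5], -8.5]
    - [[-24, 0, -5], -8.5]
    - [[-24, -4, 0], -8.5]
    - [[0, 0, 0], -3.9]

```text
t: 28.6
position: [542.4, -15.2, 169.9]
tcp_rot: [[-0.125, 0.992, 0.001], [0.992, 0.125, 0.001], [0.001, 0.001, -1.0]]
force: [-0.7, 0.9, -3.7]
gripper_width: 0.573
```

```bash
cat > j.py <<'E'
from h import *
O=np.array((549.8,-73,0));a=np.radians(97);X=np.array((np.cos(a),np.sin(a),0));Y=np.array((-np.sin(a),np.cos(a),0))
J=lambda x,y,z:O+x*X+y*Y+np.array((0,0,z))
E
python3 - <<'E'
from j import *
s=manip.get_state()
for k in('t','joints','position','tcp_rot','force','gripper_width'):print(k,s[k])
c=calibration("wrist");im=grab_frame('wrist');cv2.imwrite('pics/w9.png',im)
for q in((100,50,45),(100,-50,45),(120,80,12),(120,-80,12)):print(q,proj("wrist",J(*q),c))
E
```

```text
t 28.6
joints [-0.174  0.068  1.798  0.001  1.276 -0.3  ]
position [542.397 -15.21  169.884]
tcp_rot [[-0.125  0.992  0.001]
 [ 0.992  0.125  0.001]
 [ 0.001  0.001 -1.   ]]
force [-0.73   0.908 -3.661]
gripper_width 0.572786387427406
(100, 50, 45) [204.653 135.527]
(100, -50, 45) [315.529 135.913]
(120, 80, 12) [178.846 111.339]
(120, -80, 12) [341.265 111.926]
```

View pics/w9.png

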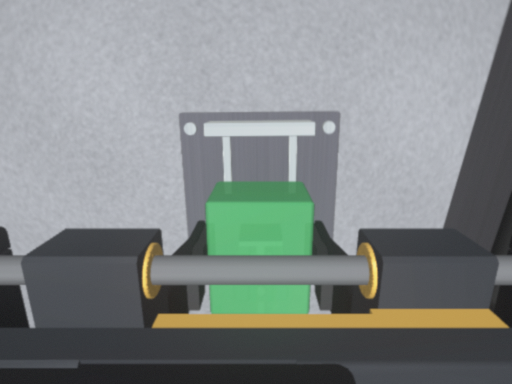

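>>> arm_command:
  increments:
    - [[0, 0, 30], 0]
    - [[0, 0, 30], 0]
    - [[0, 0, 30], 0]
    - [[0, 0, 25], 0]
    - [[0, 0, 15], 0]
    - [[0, 0, 0], 0]
    - [[0, 0, 0], 0]
    - [[0, 0, 0], 0]

```text
t: 29.45
position: [545.0, -12.4, 41.3]
tcp_rot: [[-0.122, 0.992, 0.004], [0.992, 0.122, 0.002], [0.001, 0.004, -1.0]]
force: [-0.6, -0.3, -3.7]
gripper_width: 0.568
```

Run:
```python
from j import *
s=manip.get_state()
for k in('t','position','force','gripper_width'):print(k,s[k])
c=calibration("wrist");im=grab_frame('wrist');cv2.imwrite('pics/w10.png',im);cv2.imwrite('pics/s10.png',cv2.resize(grab_frame('side')[150:270,180:330],None,fx=5,fy=5,interpolation=cv2.INTER_CUBIC))
p=np.array(s["position"])-O;print("jig x,y",p@X,p@Y)
for q in((100,50,45),(100,-50,45),(100,29,18),(100,-29,18)):print(q,proj("wrist",J(*q),c))
```

```text
t 29.45
position [544.968 -12.392  41.295]
force [-0.583 -0.274 -3.65 ]
gripper_width 0.5684895288941847
jig x,y 60.744718737805776 -2.5906980889212563
(100, 50, 45) [157.363 167.69 ]
(100, -50, 45) [352.272 167.682]
(100, 29, 18) [206.608 158.406]
(100, -29, 18) [304.06  158.415]
```

View pics/w10.png

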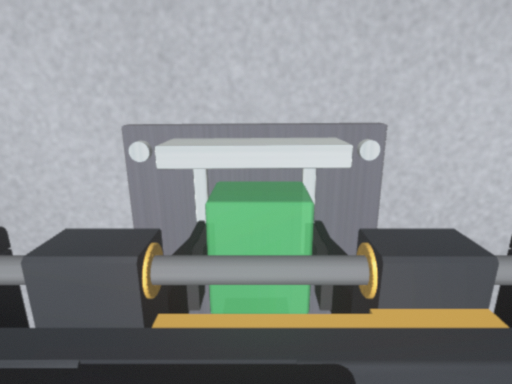

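View pics/s10.png

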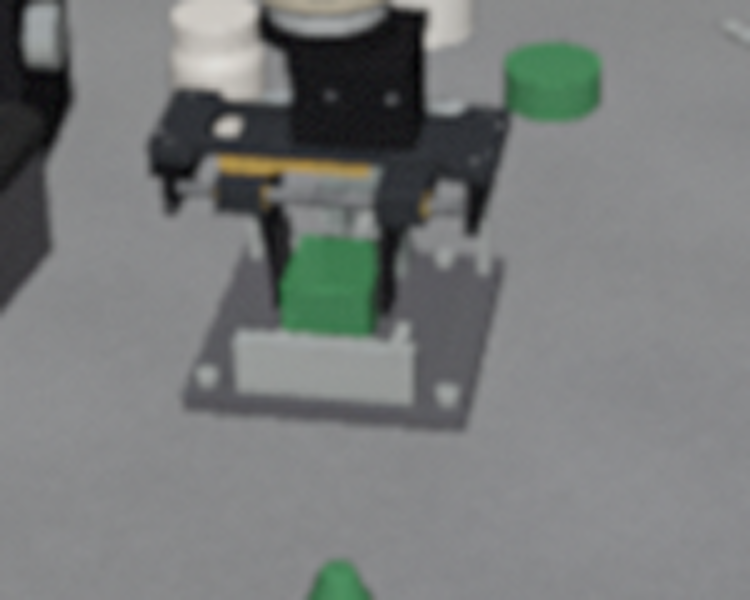

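>>> arm_command:
  increments:
    - [[0, -1.5, 0], 0]
    - [[0, -1, 0], 0]
    - [[0, 0, 0], 0]
    - [[0, 0, 4], 0]
    - [[0, 0, 4], 0]
    - [[0, 0, 3], 0]
    - [[0, 0, 0], 0]
    - [[0, 0, 0], 0]

```text
t: 30.35
position: [540.8, -12.5, 28.2]
tcp_rot: [[-0.122, 0.992, 0.001], [0.992, 0.122, 0.002], [0.002, 0.001, -1.0]]
force: [0.0, 0.1, -2.7]
gripper_width: 0.572
```

Run:
```python
from j import *
s=manip.get_state()
for k in('t','position','tcp_rot','force','gripper_width'):print(k,s[k])
c=calibration("wrist");im=grab_frame('wrist');cv2.imwrite('pics/w11.png',im)
p=np.array(s["position"])-O;print("jig x,y",p@X,p@Y)
```

```text
t 30.35
position [540.834 -12.457  28.219]
tcp_rot [[-0.122  0.992  0.001]
 [ 0.992  0.122  0.002]
 [ 0.002  0.001 -1.   ]]
force [ 0.028  0.064 -2.713]
gripper_width 0.5718069375018998
jig x,y 61.18460291019455 1.5207557394388178
```

View pics/w11.png

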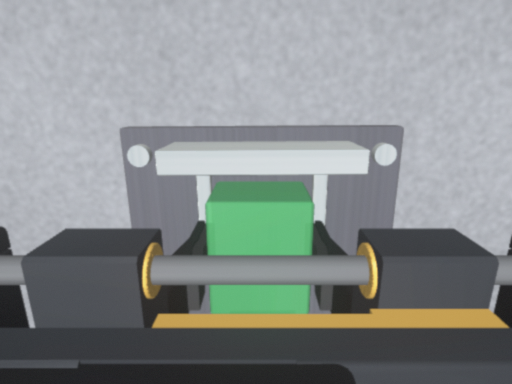

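>>> arm_command:
  increments:
    - [[0, 1, 0], 0]
    - [[0, 0, 1], 0]
    - [[0, 0, 1], 0]
    - [[0, 0, 0], 0]
    - [[0, 0, 0], 0]
    - [[0, 0, 0], 0]
    - [[0, 0, 0], 0]
    - [[0, 0, 0], 0]

```text
t: 31.2
position: [542.0, -12.3, 26.5]
tcp_rot: [[-0.123, 0.992, 0.001], [0.992, 0.123, 0.002], [0.002, 0.001, -1.0]]
force: [-0.2, -0.2, -3.7]
gripper_width: 0.573
```

Run:
```python
from j import *
for i in range(3):
    s=manip.get_state();print(s["t"],s["position"],s["force"]);im=grab_frame('wrist')
cv2.imwrite('pics/w12.png',im)
```

```text
31.2 [542.004 -12.342  26.531] [-0.244 -0.184 -3.654]
31.25 [542.009 -12.338  26.529] [-0.688  0.398 -3.495]
31.3 [542.021 -12.345  26.536] [ 0.577  0.889 -3.806]
```

View pics/w12.png

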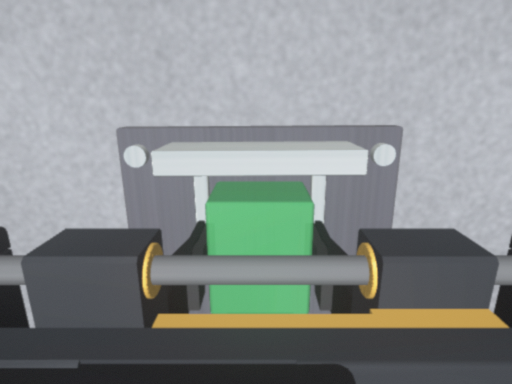

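Centred (fence 154–366, blank centre 260). Still hanging (−3.7 N); lower in fine steps.

>>> arm_command:
  increments:
    - [[0, 0, 0.5], 0]
    - [[0, 0, 0.5], 0]
    - [[0, 0, 0.5], 0]
    - [[0, 0, 0], 0]
    - [[0, 0, 0], 0]
    - [[0, 0, 0], 0]
    - [[0, 0, 0], 0]
    - [[0, 0, 0], 0]

```text
t: 32.15
position: [542.0, -12.3, 25.2]
tcp_rot: [[-0.123, 0.992, 0.001], [0.992, 0.123, 0.002], [0.002, 0.001, -1.0]]
force: [-1.2, 0.5, 0.6]
gripper_width: 0.57
```

>>> arm_command:
  increments:
    - [[0, 0, 0], 0]
    - [[0, 0, 0], 0]
    - [[0, 0, 0], 0]
    - [[0, 0, 0], 0]
    - [[0, 0, 0], 0]
    - [[0, 0, -5], 0]
    - [[0, 0, -25], 0]
    - [[0, 0, -45], 0]
  gripper: 1

```text
t: 32.95
position: [538.8, -12.0, 97.6]
tcp_rot: [[-0.122, 0.992, -0.006], [0.992, 0.122, 0.004], [0.004, -0.006, -1.0]]
force: [1.0, -0.6, -0.2]
gripper_width: 0.994
```

Run:
```python
from j import *
s=manip.get_state()
for k in('t','joints','position','tcp_rot','force','gripper_width'):print(k,s[k])
im=grab_frame('wrist');cv2.imwrite('pics/w13.png',im)
```

```text
t 32.95
joints [-0.17   0.148  1.857  0.003  1.143 -0.294]
position [538.828 -12.047  97.635]
tcp_rot [[-0.122  0.992 -0.006]
 [ 0.992  0.122  0.004]
 [ 0.004 -0.006 -1.   ]]
force [ 0.969 -0.618 -0.181]
gripper_width 0.9941043803317102
```

View pics/w13.png

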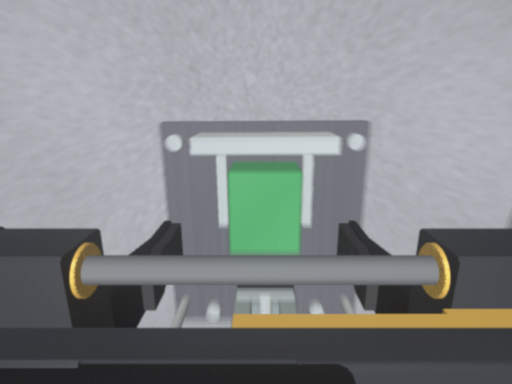

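>>> arm_command:
  increments:
    - [[0, 0, -45], 0]
    - [[0, 0, -45], 0]
    - [[-45, 0, 0], 0]
    - [[-45, 0, 0], 0]
    - [[-45, 1, 0], 0]
    - [[-45, 1, 0], 0]
    - [[-40, 1, 0], 0]
    - [[0, 0, 0], 0]
  gripper: -1

```text
t: 33.8
position: [571.9, -235.9, 189.8]
tcp_rot: [[-0.118, 0.993, 0.002], [0.993, 0.118, -0.0], [-0.0, 0.002, -1.0]]
force: [0.0, 0.2, 0.1]
gripper_width: 0.362
```

Run:
```python
from j import *
s=manip.get_state()
for k in('t','joints','position','tcp_rot','force','gripper_width'):print(k,s[k])
p=np.array(s["position"])-O;print("jig x,y",p@X,p@Y)
c=calibration("wrist");im=grab_frame('wrist');cv2.imwrite('pics/w14.png',im)
for q in((-119,0,60),(-101,0,60),(-79,0,97)):print(proj("wrist",J(*q),c))
```

```text
t 33.8
joints [-0.519  0.227  1.581  0.001  1.332 -0.638]
position [ 571.862 -235.852  189.846]
tcp_rot [[-0.118  0.993  0.002]
 [ 0.993  0.118 -0.   ]
 [-0.     0.002 -1.   ]]
force [0.048 0.231 0.063]
gripper_width 0.36195617796598367
jig x,y -164.32721760249598 -2.0504377740750677
[256.945 131.037]
[256.829 110.744]
[256.395  82.784]
```

View pics/w14.png

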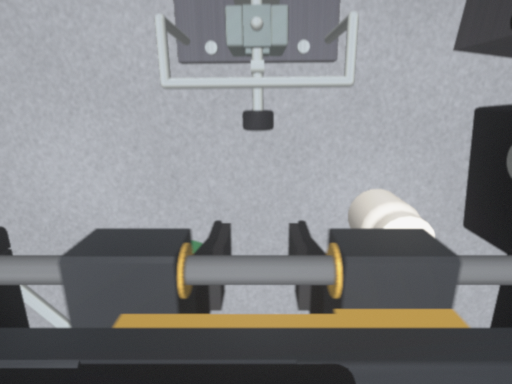

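>>> arm_command:
  increments:
    - [[0, -1, 45], 0]
    - [[0, 0, 45], 0]
    - [[0, 0, 40], 0]
    - [[0, 0, 17], 0]
    - [[0, 0, 0], 0]
    - [[0, 0, 0], 0]
    - [[0, 0, 0], 0]
    - [[0, 0, 0], 0]

```text
t: 34.65
position: [572.7, -231.3, 45.2]
tcp_rot: [[-0.123, 0.992, 0.005], [0.992, 0.123, 0.0], [-0.0, 0.005, -1.0]]
force: [-0.5, 0.5, 0.2]
gripper_width: 0.004
```

Run:
```python
from j import *
s=manip.get_state()
for k in('t','position','force','gripper_width'):print(k,s[k])
p=np.array(s["position"])-O;print("jig x,y",p@X,p@Y)
c=calibration("wrist");im=grab_frame('wrist');cv2.imwrite('pics/w15.png',im)
for q in((-119,0,60),(-101,0,60),(-79,0,97)):print(proj("wrist",J(*q),c))
```

```text
t 34.65
position [ 572.688 -231.337   45.207]
force [-0.453  0.467  0.151]
gripper_width 0.0043300715744231605
jig x,y -159.946369992842 -3.4206779402850813
[253.105 169.023]
[252.939 130.863]
[251.013  74.049]
```

View pics/w15.png

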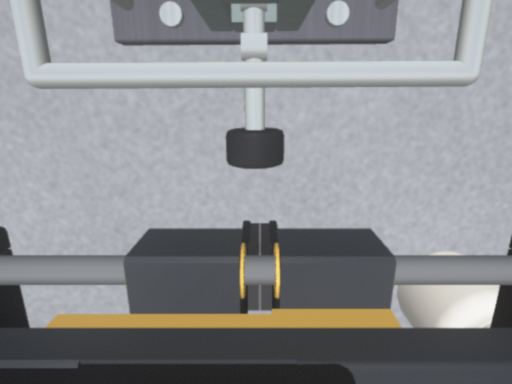

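>>> arm_command:
  increments:
    - [[8, -1.5, 4], 0]
    - [[10, -1, 0], 0]
    - [[8, 0, 0], 0]
    - [[0, 0, 0], 0]
    - [[3, 0, 0], 0]
    - [[3, 0, 0], 0]
    - [[3, 0, 0], 0]
    - [[3, 0, 0], 0]

```text
t: 35.5
position: [564.3, -196.0, 38.8]
tcp_rot: [[-0.122, 0.992, 0.003], [0.992, 0.122, -0.003], [-0.003, 0.003, -1.0]]
force: [2.1, -8.0, -3.9]
gripper_width: 0.002
```

Run:
```python
from j import *
s=manip.get_state()
for k in('t','position','force','gripper_width'):print(k,s[k])
p=np.array(s["position"])-O;print("jig x,y",p@X,p@Y)
c=calibration("wrist");im=grab_frame('wrist');cv2.imwrite('pics/w16.png',im)
for q in((-79,0,97),):print(proj("wrist",J(*q),c))
```

```text
t 35.5
position [ 564.316 -196.026   38.824]
force [ 2.053 -8.024 -3.915]
gripper_width 0.001914083474035231
jig x,y -123.87836961721004 0.584840909378036
[262.516 184.873]
```

View pics/w16.png

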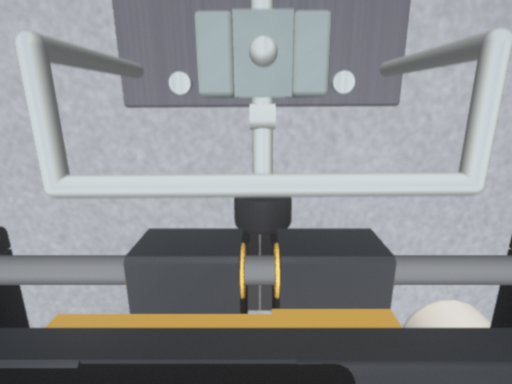

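>>> arm_command:
  increments:
    - [[-5, 0, 0], 0]
    - [[-10, 0, 0], 0]
    - [[-18, 0, 0], 0]
    - [[0, 0, -45], 0]
    - [[0, 0, -45], 0]
    - [[0, 0, -48], 0]
    - [[40, 0, -12], 0]
    - [[40, 0, 0], 0]

```text
t: 36.35
position: [560.3, -149.0, 193.2]
tcp_rot: [[-0.119, 0.993, 0.008], [0.993, 0.119, -0.001], [-0.002, 0.008, -1.0]]
force: [0.7, 0.9, -0.4]
gripper_width: 0.005
```

>>> arm_command:
  increments:
    - [[45, 0, 0], 0]
    - [[45, 0, 0], 0]
    - [[44, 0, 0], 0]
    - [[0, 0, 0], 0]
    - [[0, 0, 0], 0]
    - [[0, 0, 0], 0]
    - [[0, 0, 20], 0]
    - [[0, 0, 0], 0]
  gripper: 1

```text
t: 37.15
position: [540.1, -15.3, 166.6]
tcp_rot: [[-0.12, 0.993, -0.003], [0.993, 0.12, 0.003], [0.003, -0.003, -1.0]]
force: [-0.7, 0.6, -0.6]
gripper_width: 0.649
```

Run:
```python
from j import *
s=manip.get_state()
for k in('t','position','tcp_rot','force','gripper_width'):print(k,s[k])
p=np.array(s["position"])-O;print("jig x,y",p@X,p@Y)
c=calibration("wrist");im=grab_frame('wrist');cv2.imwrite('pics/w17.png',im)
for q in((100,50,45),(100,-50,45),):print(proj("wrist",J(*q),c))
```

```text
t 37.15
position [540.109 -15.261 166.599]
tcp_rot [[-0.12   0.993 -0.003]
 [ 0.993  0.12   0.003]
 [ 0.003 -0.003 -1.   ]]
force [-0.673  0.561 -0.607]
gripper_width 0.6491041236901122
jig x,y 58.48925062847579 2.5826842525880593
[206.937 136.793]
[318.964 136.689]
```

View pics/w17.png

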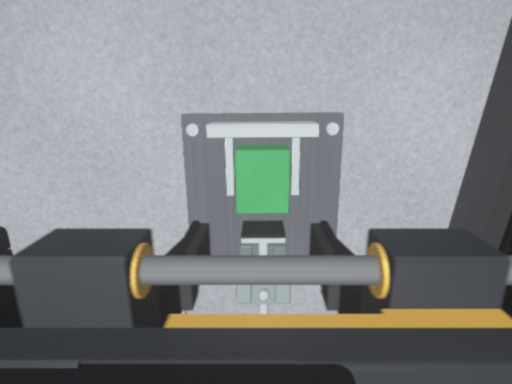

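>>> arm_command:
  increments:
    - [[2, 2, 30], 0]
    - [[0, 0, 40], 0]
    - [[0, 0, 40], 0]
    - [[0, 0, 25], 0]
    - [[0, 0, 4], 0]
    - [[0, 0, 0], 0]
    - [[0, 0, 0], 0]
    - [[0, 0, 0], 0]

```text
t: 38.0
position: [545.2, -11.7, 32.3]
tcp_rot: [[-0.122, 0.992, 0.005], [0.992, 0.122, 0.002], [0.001, 0.005, -1.0]]
force: [-0.4, 0.6, -1.0]
gripper_width: 0.997
```

Run:
```python
from j import *
s=manip.get_state()
for k in('t','position','force','gripper_width'):print(k,s[k])
p=np.array(s["position"])-O;print("jig x,y",p@X,p@Y)
c=calibration("wrist");im=grab_frame('wrist');cv2.imwrite('pics/w18.png',im)
```

```text
t 38.0
position [545.232 -11.669  32.253]
force [-0.449  0.646 -0.988]
gripper_width 0.996738635268485
jig x,y 61.430470742093135 -2.9401835662702815
```

View pics/w18.png

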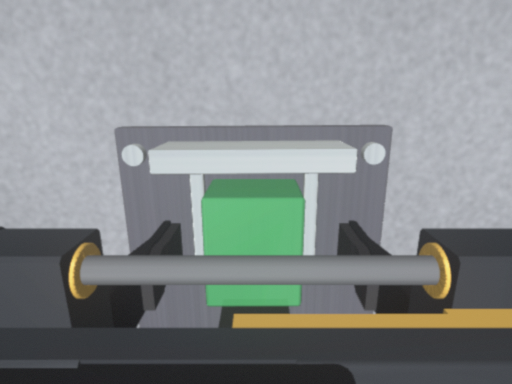

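>>> arm_command:
  increments:
    - [[0, -1.5, 1], 0]
    - [[0, -1.5, 1], 0]
    - [[0, 0, 1], 0]
    - [[0, 0, 0], 0]
    - [[0, 0, 0], 0]
    - [[0, 0, 0], 0]
    - [[0, 0, 0], 0]
    - [[0, 0, 0], 0]

```text
t: 38.85
position: [540.4, -11.5, 27.0]
tcp_rot: [[-0.123, 0.992, 0.001], [0.992, 0.123, 0.002], [0.002, 0.001, -1.0]]
force: [-0.4, 0.1, -0.6]
gripper_width: 0.998
```

>>> arm_command:
  increments:
    - [[0, 0, 0], 0]
    - [[0, 0, 0], 0]
    - [[0, 0, 0], 0]
    - [[0, 0, 0], 0]
    - [[0, 0, 0], 0]
    - [[0, 0, 0], 0]
    - [[0, 0, 0], 0]
    - [[0, 0, 0], 0]
  gripper: -1
  force: 10

```text
t: 39.65
position: [540.6, -11.6, 27.1]
tcp_rot: [[-0.123, 0.992, 0.002], [0.992, 0.123, 0.002], [0.002, 0.002, -1.0]]
force: [1.8, 0.0, -0.9]
gripper_width: 0.572
```

Run:
```python
from j import *
s=manip.get_state()
for k in('t','position','force','gripper_width'):print(k,s[k])
p=np.array(s["position"])-O;print("jig x,y",p@X,p@Y)
c=calibration("wrist");im=grab_frame('wrist');cv2.imwrite('pics/w19.png',im)
```

```text
t 39.65
position [540.642 -11.558  27.094]
force [ 1.773  0.048 -0.91 ]
gripper_width 0.5715427285837467
jig x,y 62.099819103170375 1.602337299174763
```

View pics/w19.png

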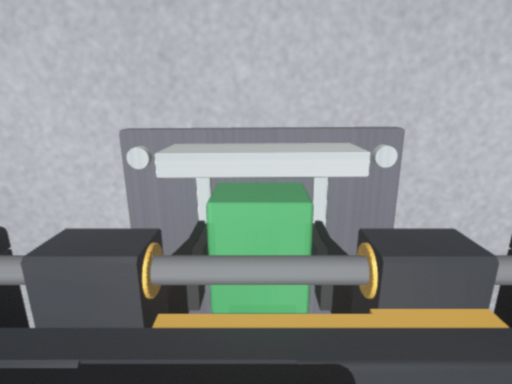

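>>> arm_command:
  increments:
    - [[1, 0.5, -0.3], 0]
    - [[1, 0.5, 0], 0]
    - [[1, 0, 0], 0]
    - [[1, 0, 0], 0]
    - [[1, 0, 0], 0]
    - [[1, 0, 0], 0]
    - [[1, 0, 0], 0]
    - [[0, 0, 0], 0]

```text
t: 40.5
position: [540.2, -4.2, 27.1]
tcp_rot: [[-0.123, 0.992, 0.001], [0.992, 0.123, 0.003], [0.003, 0.001, -1.0]]
force: [0.2, 0.2, -3.8]
gripper_width: 0.573
```

Run:
```python
from j import *
s=manip.get_state()
for k in('t','position','force','gripper_width'):print(k,s[k])
p=np.array(s["position"])-O;print("jig x,y",p@X,p@Y)
c=calibration("wrist");im=grab_frame('wrist');cv2.imwrite('pics/w20.png',im)
```

```text
t 40.5
position [540.234  -4.168  27.095]
force [ 0.215  0.24  -3.841]
gripper_width 0.5730786139508852
jig x,y 69.48439151371569 1.1065442449620075
```

View pics/w20.png

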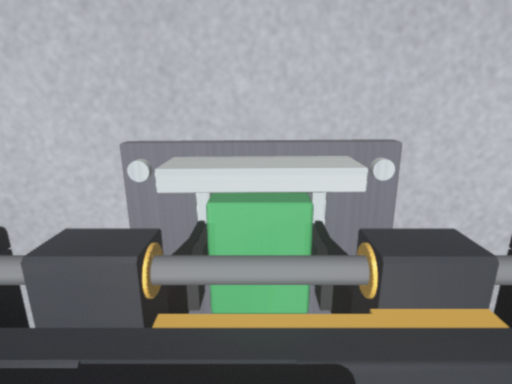

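>>> arm_command:
  increments:
    - [[0, 0, 0.4], 0]
    - [[0, 0, 0.4], 0]
    - [[0, 0, 0], 0]
    - [[0, 0, 0], 0]
    - [[0, 0, 0], 0]
    - [[0, 0, 0], 0]
    - [[0, 0, 0], 0]
    - [[0, 0, 0], 0]

```text
t: 41.35
position: [540.4, -4.3, 27.0]
tcp_rot: [[-0.123, 0.992, 0.001], [0.992, 0.123, 0.003], [0.003, 0.001, -1.0]]
force: [-4.0, 1.5, 4.9]
gripper_width: 0.574
```

Resting on the floor now (force up by about 8 N). Release and go over to the knob.

>>> arm_command:
  increments:
    - [[0, 0, -0.3], 0]
    - [[0, 0, 0], 0]
    - [[0, 0, 0], 0]
    - [[0, 0, 0], 0]
    - [[0, 0, 0], 0]
    - [[0, 0, -5], 0]
    - [[0, 0, -25], 0]
    - [[0, 0, -45], 0]
  gripper: 1

```text
t: 42.15
position: [537.3, -4.2, 99.4]
tcp_rot: [[-0.122, 0.992, -0.006], [0.992, 0.122, 0.004], [0.004, -0.006, -1.0]]
force: [1.6, 0.3, 0.7]
gripper_width: 0.997
```

>>> arm_command:
  increments:
    - [[0, 0, -45], 0]
    - [[0, 0, -45], 0]
    - [[-46, 0, 0], 0]
    - [[-46, 0, 0], 0]
    - [[-46, 0, 0], 0]
    - [[-46, 0, 0], 0]
    - [[-44, 0, 0], 0]
    - [[0, 0, 0], 0]
  gripper: -1

```text
t: 42.95
position: [568.1, -236.6, 191.6]
tcp_rot: [[-0.118, 0.993, 0.002], [0.993, 0.118, -0.0], [-0.0, 0.002, -1.0]]
force: [-0.7, 0.6, -0.1]
gripper_width: 0.351
```

Run:
```python
from j import *
s=manip.get_state()
for k in('t','position','tcp_rot','force','gripper_width'):print(k,s[k])
p=np.array(s["position"])-O;print("jig x,y",p@X,p@Y)
im=grab_frame('top');cv2.imwrite('pics/t3.png',cv2.resize(im[130:220,205:310],None,fx=6,fy=6,interpolation=cv2.INTER_CUBIC))
cv2.imwrite('pics/w21.png',grab_frame('wrist'))
```

```text
t 42.95
position [ 568.146 -236.614  191.619]
tcp_rot [[-0.118  0.993  0.002]
 [ 0.993  0.118 -0.   ]
 [-0.     0.002 -1.   ]]
force [-0.679  0.578 -0.085]
gripper_width 0.3514784709566211
jig x,y -164.6300183199603 1.7301891348116558
```

View pics/t3.png

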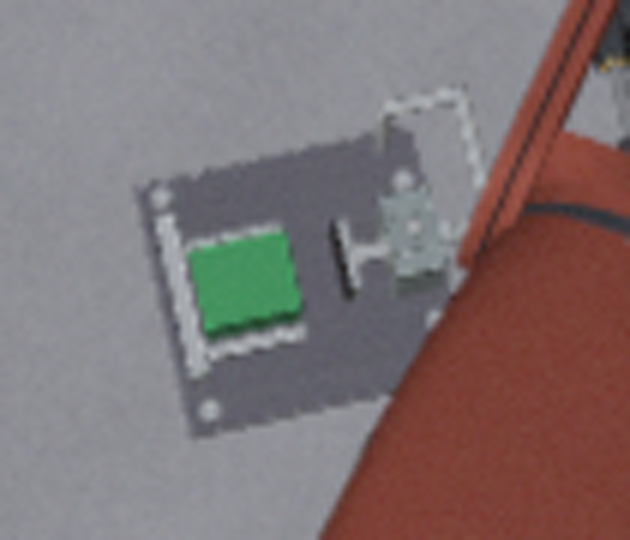

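View pics/w21.png

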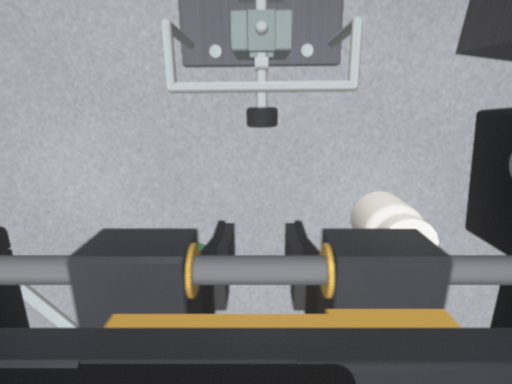

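>>> arm_command:
  increments:
    - [[0, 0, 45], 0]
    - [[0, 0, 45], 0]
    - [[0, 0, 40], 0]
    - [[0, 0, 19], 0]
    - [[0, 0, 0], 0]
    - [[10, 0, 0], 0]
    - [[10, 0, 0], 0]
    - [[5, 0, 0], 0]

```text
t: 43.85
position: [566.6, -204.9, 44.5]
tcp_rot: [[-0.124, 0.992, 0.004], [0.992, 0.124, 0.001], [0.001, 0.004, -1.0]]
force: [-0.3, -0.2, 0.2]
gripper_width: 0.003
```

Run:
```python
from j import *
s=manip.get_state()
for k in('t','position','force','gripper_width'):print(k,s[k])
p=np.array(s["position"])-O;print("jig x,y",p@X,p@Y)
cv2.imwrite('pics/w22.png',grab_frame('wrist'))
```

```text
t 43.85
position [ 566.561 -204.859   44.476]
force [-0.284 -0.183  0.2  ]
gripper_width 0.0033985060780096755
jig x,y -132.91898190488288 -0.5661996960615778
```

View pics/w22.png

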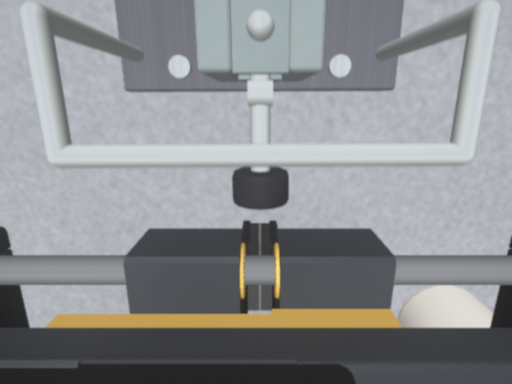

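>>> arm_command:
  increments:
    - [[2, 0, 3], 0]
    - [[3, 0, 0], 0]
    - [[3.5, 0, 0], 0]
    - [[3.5, 0, 0], 0]
    - [[3.5, 0, 0], 0]
    - [[3.5, 0, 0], 0]
    - [[3.5, 0, 0], 0]
    - [[3.5, 0, 0], 0]

```text
t: 44.7
position: [562.1, -180.1, 39.4]
tcp_rot: [[-0.123, 0.992, 0.001], [0.992, 0.123, 0.002], [0.002, 0.001, -1.0]]
force: [-0.3, -2.2, -0.2]
gripper_width: 0.004
```

Run:
```python
from j import *
s=manip.get_state()
for k in('t','position','force'):print(k,s[k])
p=np.array(s["position"])-O;print("jig x,y",p@X,p@Y)
cv2.imwrite('pics/w23.png',grab_frame('wrist'))
```

```text
t 44.7
position [ 562.099 -180.141   39.388]
force [-0.281 -2.187 -0.161]
jig x,y -107.84150952507234 0.8496616895305358
```

View pics/w23.png

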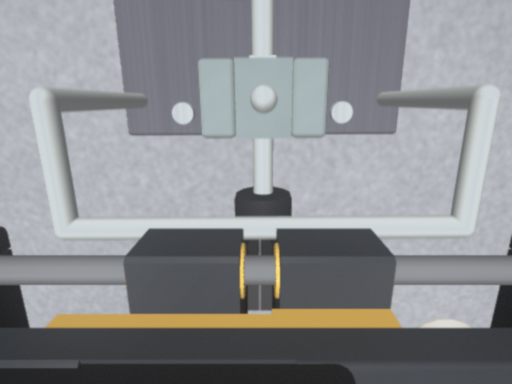

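>>> arm_command:
  increments:
    - [[2, 0, 0], 0]
    - [[2, 0, 0], 0]
    - [[2, 0, 0], 0]
    - [[1.5, 0, 0], 0]
    - [[1, 0, 0], 0]
    - [[0, 0, 0], 0]
    - [[0, 0, 0], 0]
    - [[0, 0, 0], 0]

```text
t: 45.55
position: [561.2, -171.3, 39.5]
tcp_rot: [[-0.123, 0.992, 0.001], [0.992, 0.123, 0.003], [0.003, 0.001, -1.0]]
force: [0.2, 0.0, -0.2]
gripper_width: 0.009
```

Run:
```python
from j import *
s=manip.get_state()
for k in('t','position','force'):print(k,s[k])
p=np.array(s["position"])-O;print("jig x,y",p@X,p@Y)
cv2.imwrite('pics/w24.png',grab_frame('wrist'))
```

```text
t 45.55
position [ 561.224 -171.257   39.518]
force [ 0.19   0.019 -0.235]
jig x,y -98.91735752324023 0.6354284688500462
```

View pics/w24.png

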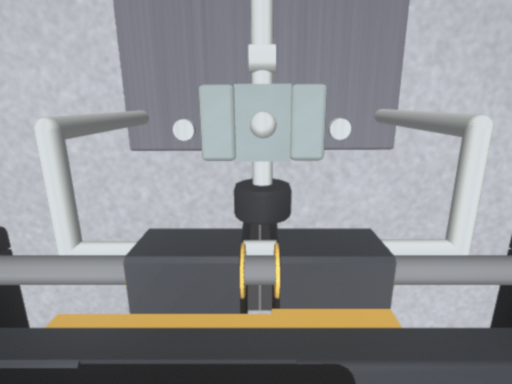

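>>> arm_command:
  increments:
    - [[-15, 0, 0], 0]
    - [[-40, 0, 0], 0]
    - [[0, 0, -45], 0]
    - [[0, 0, -45], 0]
    - [[0, 0, -45], 0]
    - [[20, 0, -20], 0]
    - [[45, 0, -20], 0]
    - [[45, 0, 0], 0]

```text
t: 46.4
position: [556.2, -118.7, 218.8]
tcp_rot: [[-0.12, 0.993, 0.008], [0.993, 0.12, 0.0], [-0.001, 0.008, -1.0]]
force: [0.6, 0.3, 0.0]
gripper_width: 0.006
```

Run:
```python
from j import *
s=manip.get_state()
for k in('t','position','force'):print(k,s[k])
p=np.array(s["position"])-O;print("jig x,y",p@X,p@Y)
c=calibration("wrist");im=grab_frame('wrist');cv2.imwrite('pics/w25.png',im)
for q in((-66,0,60),(39,0,51),(100,50,45),(100,-50,45),(-79,0,97)):print(q,proj("wrist",J(*q),c))
cv2.imwrite('pics/s25.png',cv2.resize(grab_frame('side')[150:270,180:330],None,fx=5,fy=5,interpolation=cv2.INTER_CUBIC))
```

```text
t 46.4
position [ 556.168 -118.744  218.816]
force [0.602 0.305 0.014]
jig x,y -46.17925156012674 -0.745474042356256
(-66, 0, 60) [257.804 190.73 ]
(39, 0, 51) [257.481  86.757]
(100, 50, 45) [205.127  20.225]
(100, -50, 45) [309.295  20.261]
(-79, 0, 97) [257.956 214.497]
```

View pics/w25.png

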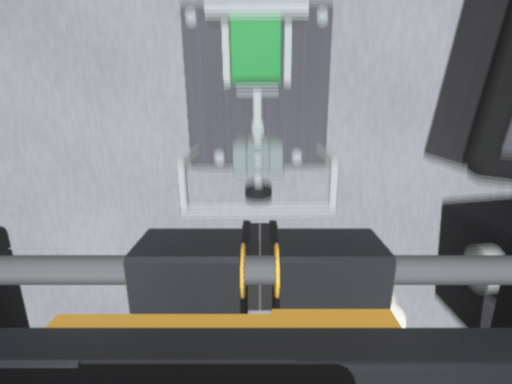

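View pics/s25.png

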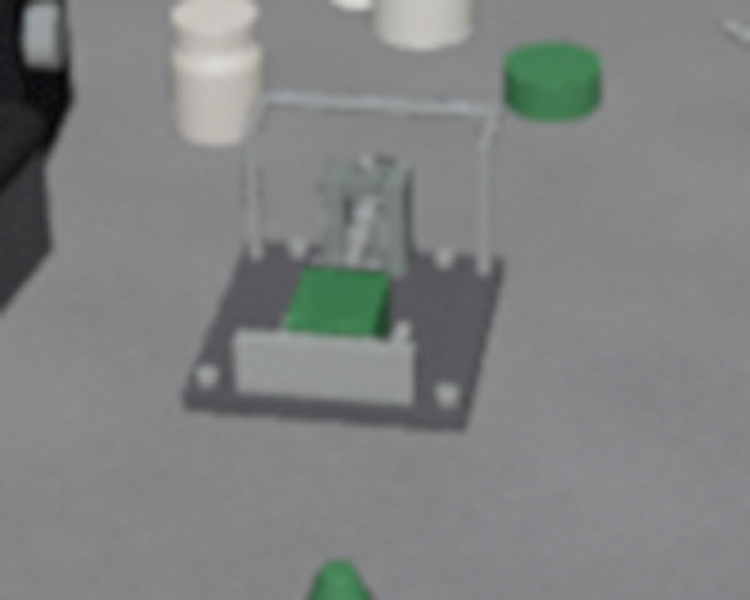

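>>> arm_command:
  increments:
    - [[0, 0, 0], 0]
    - [[0, 0, 0], 0]
    - [[0, 0, 0], 0]
    - [[0, 0, 0], 0]
    - [[0, 0, 0], 0]
    - [[0, 0, 0], 0]
    - [[0, 0, 0], 0]
    - [[0, 0, 0], 0]

```text
t: 47.3
position: [554.2, -117.6, 214.5]
tcp_rot: [[-0.122, 0.992, 0.001], [0.992, 0.122, 0.002], [0.002, 0.001, -1.0]]
force: [0.6, -0.2, -0.2]
gripper_width: 0.005
```

Run:
```python
from j import *
s=manip.get_state();print(s["t"],s["position"],s["force"])
c=calibration("wrist");im=grab_frame('wrist');cv2.imwrite('pics/w26.png',cv2.resize(im[0:230,160:360],None,fx=3.5,fy=2.6,interpolation=cv2.INTER_CUBIC))
for q in((-66,0,60),(-84,0,45),(39,0,51),(100,50,45),(100,-50,45),(-79,0,97)):u=proj("wrist",J(*q),c);print(q,u,(u-[160,0])*[3.5,2.6])
```

```text
47.3 [ 554.216 -117.613  214.538] [ 0.587 -0.187 -0.181]
(-66, 0, 60) [260.446 193.557] [351.56  503.249]
(-84, 0, 45) [260.353 205.332] [351.234 533.862]
(39, 0, 51) [260.601  88.589] [352.103 230.331]
(100, 50, 45) [208.056  21.4  ] [168.197  55.64 ]
(100, -50, 45) [313.305  21.554] [536.567  56.041]
(-79, 0, 97) [260.602 217.818] [352.109 566.326]
```

View pics/w26.png

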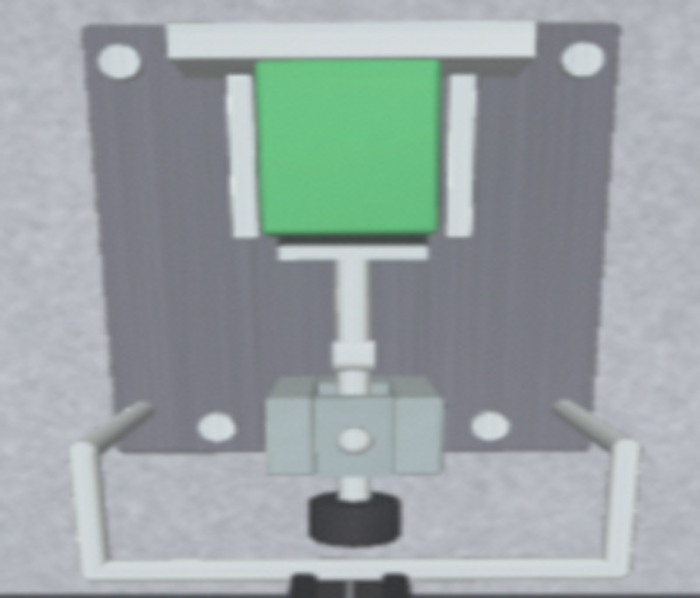

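```bash
python3 -c "
from plant import manip
print(manip.hand_in(), manip.get_state()['t'])"
```

```text
the job is handed in; nothing more can be done
the job is handed in; nothing more can be done
```

The job is done and handed in at about 47 s of the 72 s allowed; no verdict is reported.

**What I did**
- **Tilting the hand:** the moves offer no tilt. I pushed the arm against its reach limit until the hand leaned about 34°, and removed the lean the same way afterwards.
- **Knob out:** I gripped the knob in front of the hoop bar and pulled it out 35 mm. It stayed out after I let go.
- **Blank placed:** I picked up the blank with the hand vertical, turned it about 97°, set it down between the rails and released it.
- **Extra step:** my first push on the knob moved it roughly 4 mm. I then stopped, because I feared the snap home would fling the blank. I regripped the blank, slid it up to the fence and let it go. I think the knob then stayed a few mm short of fully out. That was after step 2's conditions looked met: knob out, blank lying in the nest, let go.
- **Knob home:** I pushed the knob with shut fingers until it clicked in. The force on the fingers dropped to about 0.

**Last checks**
- **Blank:** it lies flat between the rails, against the fence, with the pad behind it.
- **Knob and pad:** both were within about 1–2 mm of where they should be when home, roughly the accuracy of the camera calibration.
- **Jig:** I saw no shift of it in the pictures.
- **Bystanders:** those in the final views (disc, jar, cone and mug) look unmoved. I did not check the brush, wrench or cork block again at the end.
- **Robot:** the hand was clear of everything at about 215 mm height.
- **Disagreement:** knob positions from the cameras and from the grip differed sideways by about 2 mm. I corrected this by eye in the wrist pictures.

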